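Lids back on their own canisters

ROBOT

A 6-joint arm with a two-finger parallel gripper is mounted at the origin on the work surface; the furniture and walls round the work are solid. World frame = base frame: x ahead of the robot, y to its left, z up, the work surface at z = 0. Lengths are in mm, angles in rad, forces in N, time in s.
With the tool pointing down it reaches from about 400 to 925 mm from the base axis. Payload 12.5 kg.
Tool frame: the origin (TCP) lies midway between the tips of the shut fingers; the grasp point (between the pads) lies 19 mm behind it (env.pinch_z is the z of the grasp point in the tool frame, in mm); z points along the fingers, y is the line along which they close (so a half turn about z gives the same grasp; the last joint's range is limited). The gripper opens to 95 mm and grips with 3 to 60 N. Pads are 20 mm wide; open, the fingers measure 119 mm over their backs; the gripper's body (75 mm by 180 mm) begins 59 mm behind the grasp point.
Start: joints at [-1.433, 0.491, 1.559, -0, 1.092, -0.106], TCP at [150.892, -606.53, 214.661] pointing down, gripper open.
Joint ranges: [-3.1, 3.1], [-0.84, 2.19], [0.05, 2.79], [-1.13, 4.28], [0.06, 2.93], [-2.69, 2.69]. Speed limits (rad/s): [2.22, 2.22, 2.79, 3.14, 3.14, 3.14].

INTERFACE

Orientations are given as [roll, pitch, yaw] about the fixed x, y, z axes, in that order (R = Rz(yaw) Ry(pitch) Rx(roll)).
In Python, from cell import env, eyes gives the robot as it stands.
- The arm moves only by the shell command python3 -m inch 'ROWS'. ROWS is JSON, a list of rows, each a list of 3 entries, a list of its own where there are three numbers: the shift along the tool's x, y, z in units of 60 mm (1.0 is 60 mm), then the turn about the tool's z in units of 5 degrees (1.0 is 5 degrees), then the closure, from -1 (fully open) to 1 (shut). In form: [[[tx, ty, tz], turn, claw], ...]. A call has exactly 10 rows; each row shifts and turns the commanded pose from where the row before left it, along the tool's axes as they then stand; what a row does not reach is not made up. A row lasts 1/8 s, in which the tool goes at most 62.5 mm and 10.7 degrees, less where a joint would pass 70% of its speed; a pose out of reach is approached as far as the arm can. A call is refused whole if a number of a shift passes 1 or a number of a turn 1, either way. A call with a gripper value outside its range is refused whole. The fingers move at their own pace and stop on an object; the grip force is fixed at half the most. Time passes only in rows, so rows that do not move let the fingers close, or fill a call up. It gives the time, the measured TCP pose, the force, the opening and the grip force at its end, in the units of the state.
- env.state(): the state, without advancing time (a new reading comes with each control period).
- eyes.read_camera(name): name is "side" or "top" or "wrist"; returns a dict with "pixels" (420x560x3 uint8, red, green, blue), "fx", "fy", "cx", "cy" (pixels), "extrinsics" (4x4, takes a point from world to camera coordinates). Camera axes: x right, y down, z forward; pixel columns grow to the right and rows downward; lengths in mm; the calibration is good to about 2 mm. A picture is of the moment at which its call begins. There is no depth.
- env.job_done(): hands the job in; it is judged then, once.
Trained networks look in a picture, given as the dict that the camera call returned (one of the last four; its "shot" number tells which), for a name from the list of things; names that differ only in an ending like _2 or _b are one class to them, and where a whole thing is asked for, a point or a joint stands for the part that bears it (a point fixed in the world has none). Each returns a list of dicts, best first, with "score" (0 to 1); they miss things now and then, are a little off and sometimes report something else, mostly with a low value. They report only what shows in the picture. A call takes as long as a camera call. They do not tell look-alikes from the thing itself.
- eyes.boxes_of(name, picture): "centre" ([row, column] in pixels, amid what is visible of it).
- eyes.cut_out(name, picture): "mask" (420x560 bool, what is visible of it) and "centre" ([row, column] in pixels, amid what is visible of it).
- eyes.spot_point(name, picture): "centre" ([row, column] in pixels: a listed point, or the origin of a listed thing).
The state is a dict: "t": time; "joints": joint angles; "qvel": joint speeds; "tau": joint torques, N m; "eef_pos": TCP position; "tcp_rot": TCP orientation; "ft_force": force on the tool from outside, world axes, zero at the start; "moment": the same for the moment, N m; "opening": opening from 0.0 (shut) to 1.0 (fully open); "grip_force": force on a finger pad.
Only numpy, scipy, OpenCV 4.12 (cv2) and the standard library are available. Lean on these libraries where they do the work, as an engineer would, in place of code of your own. Each camera call takes 0.05 s, during which the arm holds its last target. There are 200 camera calls.

TASK

The four wooden lids on the desk have been laid on the wrong canisters, where they sit proud and do not close: change them about until every lid is on the canister of its own shape, dropped fully home with its rim lying flat all round. A lid can stand on the bare paperback meanwhile; leave the canisters standing where they are.

Things in the scene. Friction and masses are not known exactly. Their poses are not given: they have to be found in the camera images.
- round_canister: Round white stoneware canister, open on top, 78 mm across the mouth, 90 mm outside, wall 6 mm, 80 mm high, about 0.9 kg, standing loose on the table. Origin: centre of its underside; z up.
- square_canister: Square white stoneware canister, open on top, mouth 72 x 72 mm, 84 x 84 mm outside, wall 6 mm, 80 mm high, about 0.9 kg, standing loose on the table. Origin: centre of its underside; z up.
- oblong_canister: Long rectangular, square-cornered white stoneware canister, open on top, mouth 118 x 42 mm, 130 x 54 mm outside, long side along its x, wall 6 mm, 80 mm high, about 0.9 kg, standing loose on the table. Origin: centre of its underside; z up.
- pill_canister: Long round-ended white stoneware canister, open on top, mouth 118 x 42 mm, 130 x 54 mm outside, long side along its x, wall 6 mm, 80 mm high, about 0.9 kg, standing loose on the table. Origin: centre of its underside; z up.
- round_lid: Round dark wooden lid. Flange 94 mm across, 9 mm thick; under it a plug 70 mm, 10 mm deep, lower edge bevelled 4 mm; on top a grip bar 50 mm long (lid's x), 16 thick (y), 30 high. 0.14 kg. Origin: centre of the flange's underside: 80 mm above the canister's origin when home, 90 on a wrong one; 10 mm above a flat surface it stands on. z up.
- square_lid: Square dark wooden lid. Flange 88 x 88 mm, 9 mm thick; under it a plug 64 x 64 mm, 10 mm deep, lower edge bevelled 4 mm; on top a grip bar 50 mm long (lid's x), 16 thick (y), 30 high. 0.14 kg. Origin: centre of the flange's underside: 80 mm above the canister's origin when home, 90 on a wrong one; 10 mm above a flat surface it stands on. z up.
- oblong_lid: Long rectangular, square-cornered dark wooden lid. Flange 134 x 58 mm (long side = x), 9 mm thick; under it a plug 110 x 34 mm, 10 mm deep, lower edge bevelled 4 mm; on top a grip bar 50 mm long (lid's x), 16 thick (y), 30 high. 0.14 kg. Origin: centre of the flange's underside: 80 mm above the canister's origin when home, 90 on a wrong one; 10 mm above a flat surface it stands on. z up.
- pill_lid: Long round-ended dark wooden lid. Flange 134 x 58 mm (long side = x), 9 mm thick; under it a plug 110 x 34 mm, 10 mm deep, lower edge bevelled 4 mm; on top a grip bar 50 mm long (lid's x), 16 thick (y), 30 high. 0.14 kg. Origin: centre of the flange's underside: 80 mm above the canister's origin when home, 90 on a wrong one; 10 mm above a flat surface it stands on. z up.
- paperback: Tan paperback lying flat and alone, 172 mm (x) x 112 mm (y), 18 mm thick; its cover is bare at the start, the free spot to stand a lid on for a while (the table right round it is crowded). Origin: centre of its underside; z up.
There are look-alikes about, which are no part of the job. Leave any pink or turquoise look-alike of the round_lid alone.

How it is judged:
By the outcome, as a careful person would: the job done as asked, in the order asked, and still so for the second after the job is handed in, with the robot touching nothing.
It also fails if it takes over 136 s, if anything falls off the work surface, if the arm or the gripper's body presses on something with over 40 N, if the wrist force passes 120 N, or if a joint passes its speed limit or range.

## Working session

There is one attempt and no reset: what is moved stays moved. The work goes in short steps, Python scripts to look and compute and a shell command to move; the robot and the scene stay as the last step left them, time stands still between calls to the robot, and variables do not carry over. Pictures are saved under pics/ and viewed, at most 17 in all, crops included, and the job is handed in when it is done.

```bash
ls; mkdir -p pics
python3 - <<'E'
from cell import env, eyes
import cv2
print(env.state(), env.pinch_z)
for n in("top","side"):
    p=eyes.read_camera(n); cv2.imwrite(f"pics/{n}0.png",p["pixels"][:,:,::-1])
    print(n,p["fx"],p["fy"],p["cx"],p["cy"],p["extrinsics"])
E
```

```text
pics
{'t': 0.0, 'joints': array([-1.43257283e+00,  4.91577967e-01,  1.55946568e+00,  2.64085188e-05,
        1.09170282e+00, -1.05580982e-01]), 'qvel': array([-9.29879967e-04, -8.62859283e-04, -6.03319823e-04,  1.58856541e-05,
       -1.31051011e-03,  4.76687468e-04]), 'tau': array([-3.38969599e-03, -6.12648225e+01, -2.58181250e+01,  6.91801356e-02,
        4.83157870e-02, -1.27185190e-04]), 'eef_pos': array([ 150.87761231, -606.25584743,  214.04472714]), 'tcp_rot': array([-3.14044773e+00, -1.44885548e-04,  2.43792212e-01]), 'ft_force': array([ 0.1542128 , -0.12730312, -0.56105674]), 'moment': array([-0.00985208, -0.05210931, -0.01477583]), 'grip_force': 0.0, 'opening': 0.9967906768558699} -18.8
top 480.9028194930071 480.9028194930071 283.3850885759497 213.25153601062354 [[-1.56553593e-02 -9.99664286e-01  2.06452307e-02 -9.84693361e+01]
 [-9.91164719e-01  1.27957923e-02 -1.32018059e-01  3.35913766e+02]
 [ 1.31709567e-01 -2.25296144e-02 -9.91032293e-01  1.42534850e+03]
 [ 0.00000000e+00  0.00000000e+00  0.00000000e+00  1.00000000e+00]]
side 444.1625962406697 444.1625962406697 277.5840368908306 199.7632029947964 [[ 9.07468579e-01 -4.19329194e-01 -2.57644129e-02 -3.37884410e+02]
 [-2.50699747e-01 -4.91287192e-01 -8.34138197e-01  1.18839028e+02]
 [ 3.37120772e-01  7.63413337e-01 -5.50953412e-01  1.61850565e+03]
 [ 0.00000000e+00  0.00000000e+00  0.00000000e+00  1.00000000e+00]]
```

View pics/top0.png

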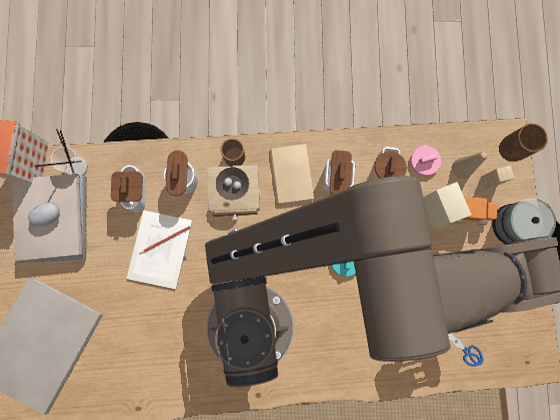

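View pics/side0.png

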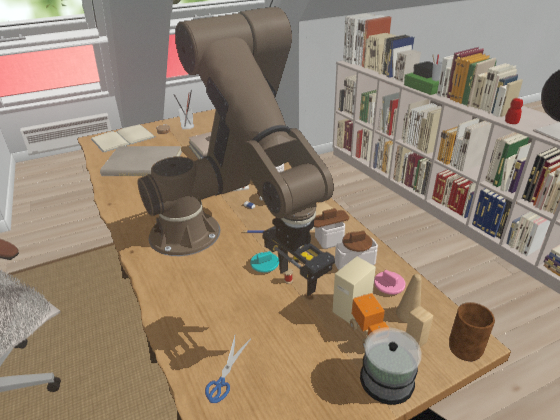

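The top view shows lids at about (187,127), (173,178), (172,341) and (165,391), with the paperback at (174,292). The base is at (335,250). I'll enlarge these and back-project them.

```bash
cat > h.py <<'E'
import numpy as np, cv2
from cell import env, eyes
from scipy.spatial.transform import Rotation as R
def ray(p,rc):
    E=p["extrinsics"];d=E[:3,:3].T@np.array([(rc[1]-p["cx"])/p["fx"],(rc[0]-p["cy"])/p["fy"],1])
    return -E[:3,:3].T@E[:3,3], d
def onz(p,rc,z):
    o,d=ray(p,rc);return o+d*(z-o[2])/d[2]
def proj(p,X):
    c=p["extrinsics"][:3]@np.r_[X,1];return np.array([p["cy"]+p["fy"]*c[1]/c[2],p["cx"]+p["fx"]*c[0]/c[2]])
def tri(obs):
    A=np.zeros((3,3));b=np.zeros(3)
    for p,rc in obs:
        o,d=ray(p,rc);d=d/np.linalg.norm(d);M=np.eye(3)-np.outer(d,d);A+=M;b+=M@o
    return np.linalg.solve(A,b)
E
python3 - <<'E'
from h import *
p=eyes.read_camera("top")
for rc in [(187,127),(173,178),(172,341),(165,391)]: print(onz(p,rc,100).round())
print(onz(p,(174,292),18).round())
im=p["pixels"][:,:,::-1]
a=cv2.resize(im[135:215,100:240],None,fx=5,fy=5,interpolation=3)[:, :800]
c=cv2.resize(im[135:215,320:460],None,fx=5,fy=5,interpolation=3)
o=np.vstack([a,c]);cv2.imwrite("pics/c1.png",cv2.resize(o,(525,600)))
for n in "round_canister square_canister oblong_canister pill_canister round_lid square_lid oblong_lid pill_lid paperback".split():
    print(n,[(round(d["score"],2),np.round(d["centre"],1).tolist()) for d in eyes.spot_point(n,p)])
E
```

```text
[406. 343. 100.]
[445. 199. 100.]
[ 442. -270.  100.]
[ 462. -416.  100.]
[ 456. -132.   18.]
round_canister [(0.55, [180.9, 184.9])]
square_canister [(0.77, [178.0, 334.6])]
oblong_canister []
pill_canister [(0.59, [193.3, 135.2])]
round_lid [(0.96, [166.9, 387.6]), (0.81, [158.3, 417.3]), (0.63, [264.3, 346.0])]
square_lid [(0.59, [188.1, 127.1])]
oblong_lid [(0.74, [170.4, 341.1])]
pill_lid [(0.78, [173.6, 176.6])]
paperback [(0.94, [177.5, 288.2])]
```

View pics/c1.png

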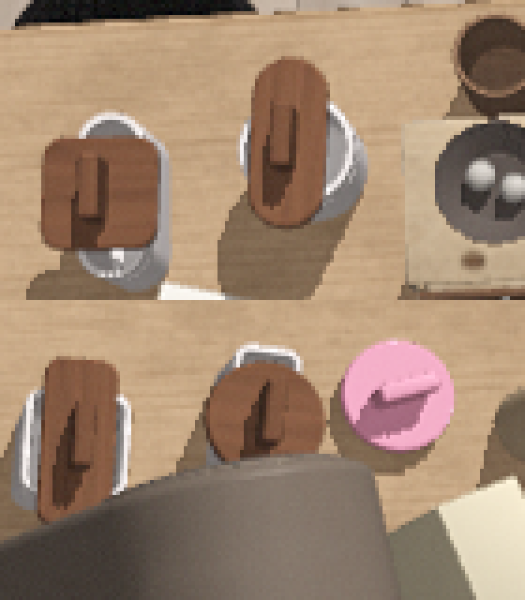

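Every lid is identified: the square lid is on the pill canister, pill on round, oblong on square, and round on oblong. The pink disc beside the round lid is a decoy. The plan is pill→book, round→round canister, oblong→oblong, square→square, then pill→pill. First I'll lift and fly along the row with the wrist camera.

```bash
python3 -m inch '[[[0,0,-1],0.7,-1],[[0,0,-1],0.7,-1],[[0,0,-0.5],0.7,-1],[[0,0,0],0.7,-1],[[0.7,-0.5,0],0,-1],[[0.7,-0.5,0],0,-1],[[0.7,-0.5,0],0,-1],[[0.7,-0.5,0],0,-1],[[0.7,-0.5,0],0,-1],[[0,0,0],0,-1]]'
python3 - <<'E'
from h import *
p=eyes.read_camera("wrist"); cv2.imwrite("pics/w1.png",p["pixels"][:,:,::-1])
s=env.state();print(s["eef_pos"],s["tcp_rot"],s["joints"].round(2))
E=p["extrinsics"];print((-E[:3,:3].T@E[:3,3]).round(1),E[:3,:3].round(2),p["fx"],p["cx"],p["cy"])
E
```

```text
t: 1.85
eef_pos: [363.2, -454.7, 364.9]
tcp_rot: [3.141, -0.0, 0.003]
ft_force: [0.1, 0.3, -0.2]
opening: 1.0
grip_force: 0.0
[ 361.88606476 -455.80721822  364.75401829] [3.14128637e+00 6.45543358e-05 2.06671213e-03] [-1.01  0.32  1.44 -0.    1.39  0.56]
[ 438.8 -454.9  535.3] [[ 0.   -1.   -0.  ]
 [-0.96 -0.    0.27]
 [-0.27 -0.   -0.96]] 333.01477423303527 276.47085171204003 210.93538547632645
```

View pics/w1.png

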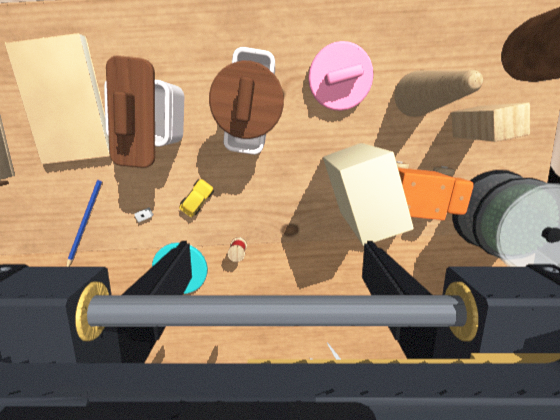

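The view from (363,-455) shows the oblong lid at (112,130) on the square canister, the round lid at (98,246) on the oblong canister, pink at (77,340), turquoise at (265,180), and the paperback at (98,62). Next I'll take more wrist views along the row.

```bash
cat > snap.py <<'E'
from h import *; import sys,pickle
NAMES="round_canister square_canister oblong_canister pill_canister round_lid square_lid oblong_lid pill_lid paperback".split()
def snap(tag,cam="wrist"):
    p=eyes.read_camera(cam); r={}
    for n in NAMES:
        r[n]=dict(spot=eyes.spot_point(n,p),cut=eyes.cut_out(n,p))
    pickle.dump((p,r),open(f"{tag}.pkl","wb")); cv2.imwrite(f"pics/{tag}.png",p["pixels"][:,:,::-1])
    print(tag,env.state()["eef_pos"].round(1),[n for n in NAMES if r[n]["spot"]])
snap(*sys.argv[1:])
E
python3 snap.py s1
python3 -m inch '[[[0.8,-0.7,0],0,-1],[[0.8,-0.7,0],0,-1],[[0,-0.6,0],0,-1],[[0,-0.6,0],0,-1],[[0,0,0],0,-1],[[0,0,0],0,-1],[[0,0,0],0,-1],[[0,0,0],0,-1],[[0,0,0],0,-1],[[0,0,0],0,-1]]' | head -2
python3 snap.py s2
python3 -m inch '[[[0,-0.9,0],0,-1],[[0,-0.9,0],0,-1],[[0,-0.9,0],0,-1],[[0,-0.9,0],0,-1],[[0,-0.9,0],0,-1],[[0,-0.9,0],0,-1],[[0,-0.9,0],0,-1],[[0,0,0],0,-1],[[0,0,0],0,-1],[[0,0,0],0,-1]]'| head -2
python3 snap.py s3
python3 -m inch '[[[-0.5,-0.6,0],0,-1],[[-0.5,-0.6,0],0,-1],[[0,-0.6,0],0,-1],[[0,-0.6,0],0,-1],[[0,0,0],0,-1],[[0,0,0],0,-1],[[0,0,0],0,-1],[[0,0,0],0,-1],[[0,0,0],0,-1],[[0,0,0],0,-1]]' | head -2
python3 snap.py s4
python3 - <<'E'
from h import *; import pickle
D={k:pickle.load(open(k+".pkl","rb")) for k in("s1","s2","s3","s4")}
for n in D["s1"][1]:
    obs=[]
    for k,(p,r) in D.items():
        for d in r[n]["spot"]:
            z=0 if ("can" in n or "paper" in n) else 90
            print(n,k,round(d["score"],2),np.round(d["centre"],1),onz(p,d["centre"],z).round(1))
E
```

```text
s1 [ 361.  -456.6  364.7] ['square_canister', 'round_lid', 'square_lid', 'oblong_lid', 'paperback']
t: 4.1
eef_pos: [455.1, -302.6, 364.6]
s2 [ 455.1 -302.4  364.6] ['round_canister', 'round_lid', 'paperback']
t: 6.3
eef_pos: [455.5, 74.6, 364.6]
s3 [455.3  75.6 364.6] ['round_canister', 'square_canister', 'pill_canister', 'square_lid', 'pill_lid', 'paperback']
t: 8.5
eef_pos: [395.5, 219.5, 364.6]
s4 [395.4 219.7 364.6] ['square_lid', 'pill_lid', 'paperback']
round_canister s2 0.34 [163.4 169.2] [ 460.7 -130.8    0. ]
round_canister s3 0.85 [173.  197.3] [445.7 202.1   0. ]
square_canister s1 0.68 [108.3 155.6] [ 451.5 -270.4    0. ]
square_canister s3 0.93 [170.8 488.7] [ 448.1 -268.3    0. ]
pill_canister s3 0.84 [193.4 110.5] [412.3 347.1   0. ]
round_lid s1 0.87 [268.4 181.2] [ 226.  -317.6   90. ]
round_lid s1 0.68 [104.6 244.6] [ 453.9 -415.5   90. ]
round_lid s1 0.62 [ 76.5 338.7] [ 487.5 -533.7   90. ]
round_lid s2 0.89 [175.3 360. ] [ 456.2 -415.4   90. ]
round_lid s2 0.6 [140.8 436.1] [ 501.6 -512.1   90. ]
square_lid s1 0.68 [105.5 243.6] [ 452.8 -414.2   90. ]
square_lid s3 0.75 [206.7  81.2] [413.6 344.2  90. ]
square_lid s4 0.71 [164.8 181.3] [411.  346.2  90. ]
oblong_lid s1 0.7 [114.2 133.9] [ 441.9 -273.1   90. ]
oblong_lid s1 0.23 [102.1 244.6] [ 456.9 -415.6   90. ]
pill_lid s3 0.98 [181.9 182.1] [448. 202.  90.]
pill_lid s4 0.82 [136.1 286.1] [448.3 206.5  90. ]
paperback s1 0.77 [102.1  63.7] [ 460.4 -130.8    0. ]
paperback s2 0.65 [162.9 166.6] [ 461.5 -126.7    0. ]
paperback s3 0.95 [165.1 403. ] [ 457.7 -129.1    0. ]
paperback s4 0.62 [124.4 501.4] [ 461.1 -130.7    0. ]
```

Run:
```python
from h import *
o=[]
for k in("s2","s4"):
    im=cv2.imread(f"pics/{k}.png");im=im[60:280];h=cv2.cvtColor(im,cv2.COLOR_BGR2HSV)
    m=np.zeros_like(im);m[(h[...,1]<70)]=(255,255,255);m[(h[...,1]>=70)&(h[...,2]<135)]=(40,80,150)
    o.append(np.hstack([im,m]))
o=np.vstack(o);print(o.shape);cv2.imwrite("pics/c2.png",cv2.resize(o,(800,int(800*o.shape[0]/o.shape[1]))))
```

```text
(440, 1120, 3)
```

View pics/c2.png

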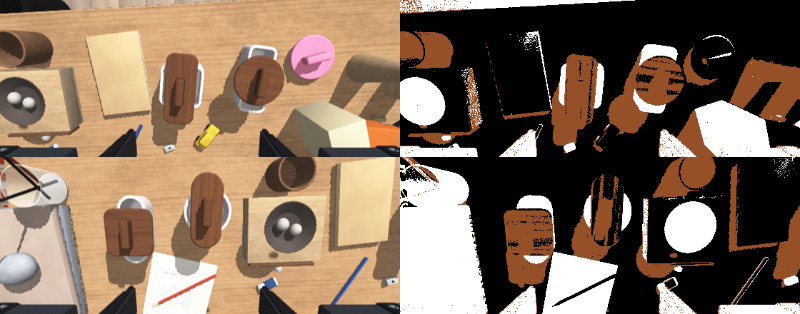

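White segmentation is clean for all four canisters. I'll separate the lids by redness and fit each lid and canister pair as a 3D model across the views, including lid height.

```bash
cat > fit.py <<'E'
from h import *; import pickle
from scipy.optimize import minimize
def outline(shape,w,l):
    if shape=="round": a=np.linspace(0,2*np.pi,48);return np.c_[w/2*np.cos(a),w/2*np.sin(a)]
    if shape=="pill":
        a=np.linspace(-np.pi/2,np.pi/2,20);e=np.c_[(w-l)/2+l/2*np.cos(a),l/2*np.sin(a)];return np.r_[e,-e]
    return np.array([[w,l],[-w,l],[-w,-l],[w,-l]])/2
CAN={"round":(90,90),"square":(84,84),"oblong":(130,54),"pill":(130,54)}
LID={"round":(94,94),"square":(88,88),"oblong":(134,58),"pill":(134,58)}
def hull(p,o,x,y,yaw,zs):
    c,s=np.cos(yaw),np.sin(yaw);q=o@np.array([[c,s],[-s,c]])+[x,y]
    P=np.array([[a,b,z] for z in zs for a,b in q])
    E=p["extrinsics"];C=P@E[:3,:3].T+E[:3,3]
    uv=np.c_[p["cx"]+p["fx"]*C[:,0]/C[:,2],p["cy"]+p["fy"]*C[:,1]/C[:,2]].astype(np.float32)
    return cv2.convexHull(uv)[:,0]
def draw(m,h,off,S=4):
    cv2.fillConvexPoly(m,np.round(((h-off+.5)*S-.5)*16).astype(np.int32),1.,shift=4)
def masks(p):
    im=p["pixels"];f=cv2.GaussianBlur(im,(3,3),0).astype(float)
    hs=cv2.cvtColor(im,cv2.COLOR_RGB2HSV)
    return (hs[...,1]<70).astype(np.float32),((f[...,0]/(f[...,1]+1)>1.48)&(f[...,0]<185)).astype(np.float32)
def fit(views,can=None,lid=None,c0=None,l0=None,fixz=None,S=4):
    """c0=[x,y,yaw], l0=[x,y,z,yaw]"""
    V=[]
    ctr=np.array([(c0 or l0)[0],(c0 or l0)[1],60])
    for p in views:
        u=proj(p,ctr);r=int(75*p["fx"]/ (p["extrinsics"][2]@np.r_[ctr,1]))+12
        a,b=int(u[0])-r,int(u[1])-r
        if a<0 or b<0 or b+2*r>560 or a+2*r>285: continue
        W,L=masks(p);V.append((p,np.array([b,a],np.float32),2*r,W[a:a+2*r,b:b+2*r],L[a:a+2*r,b:b+2*r]))
    sc=np.array(([20,20,.3] if can else [])+([20,20,10,.3] if lid else []))
    x0=np.array((list(c0) if can else [])+(list(l0) if lid else []))
    def f(v):
        v=x0+v*sc;e=0
        for p,off,n,W,L in V:
            A=np.zeros((n*S,n*S),np.float32);B=A.copy()
            if can: draw(A,hull(p,outline(can,*CAN[can]),*v[:3],[0,80]),off)
            if lid:
                l=v[-4:];draw(B,hull(p,outline(lid,*LID[lid]),l[0],l[1],l[3],[l[2],l[2]+9]),off)
                draw(B,hull(p,outline("s",50,16),l[0],l[1],l[3],[l[2]+9,l[2]+39]),off)
            A*=1-B
            A=cv2.resize(A,(n,n),interpolation=cv2.INTER_AREA);B=cv2.resize(B,(n,n),interpolation=cv2.INTER_AREA)
            if can: e+=np.abs(A-W)[3 if 1 else 0:].mean()
            if lid: e+=np.abs(B-L).mean()
        if can=="round": e+=v[2]**2*1e-3
        return e/max(1,len(V))
    best=None
    for k in range(3):
        st=np.zeros(len(x0)) if best is None else best.x
        sim=np.vstack([st]+[st+np.eye(len(st))[i]*(.5 if k==0 else -.25) for i in range(len(st))])
        best=minimize(f,st,method="Nelder-Mead",options=dict(initial_simplex=sim,xatol=1e-3,fatol=1e-6,maxiter=500))
    return x0+best.x*sc,best.fun,len(V)
E
python3 - <<'E'
from fit import *
np.set_printoptions(suppress=True,precision=2)
D=[pickle.load(open(f"s{k}.pkl","rb"))[0] for k in(1,2,3,4)]
for can,lid,c0,l0 in [("square","oblong",[450,-269,0],[442,-273,90,0]),("oblong","round",[460,-415,0],[455,-415,90,0]),("round","pill",[446,202,0],[448,204,90,0]),("pill","square",[412,347,0],[412,345,90,0])]:
    for vs in (D[:2],D[2:],D):
        v,e,n=fit(vs,can,lid,c0,l0); 
        if n: print(can,lid,n,v[:3],v[3:],round(e,4))
E
```

```text
square oblong 2 [ 447.45 -270.76   -0.14] [ 442.69 -268.79   82.47   -0.1 ] 0.0893
square oblong 2 [ 447.45 -270.76   -0.14] [ 442.69 -268.79   82.47   -0.1 ] 0.0893
oblong round 2 [ 458.41 -417.81   -0.15] [ 459.82 -417.12   81.34    0.24] 0.0547
oblong round 2 [ 458.41 -417.81   -0.15] [ 459.82 -417.12   81.34    0.24] 0.0547
round pill 2 [446.47 200.74   0.23] [447.83 203.77  83.46  -0.04] 0.0775
round pill 2 [446.47 200.74   0.23] [447.83 203.77  83.46  -0.04] 0.0775
pill square 2 [412.1  343.96   0.04] [408.45 350.88  79.31  -0.  ] 0.1203
pill square 2 [412.1  343.96   0.04] [408.45 350.88  79.31  -0.  ] 0.1203
```

Run:
```python
from fit import *
D=[pickle.load(open(f"s{k}.pkl","rb"))[0] for k in(1,2,3,4)]
res=[("square","oblong",[ 447.45,-270.76,-0.14],[ 442.69,-268.79,82.47,-0.1],1),("oblong","round",[458.41,-417.81,-.15],[459.8,-417.1,81.3,.24],1),("round","pill",[446.47,200.74,0],[447.8,203.8,83.46,-.04],3),("pill","square",[412.1,344,.04],[408.45,350.9,79.3,0],3)]
o=[]
for can,lid,c,l,k in res:
    p=D[k];u=proj(p,[c[0],c[1],60]).astype(int);a,b=u-62
    W,L=masks(p);im=p["pixels"][:,:,::-1].copy();m=np.dstack([W*255,L*0,L*255]).astype(np.uint8)
    cr=[]
    for g in(im,m):
        g=cv2.resize(g[a:a+124,b:b+124],(400,400),interpolation=0);s=400/124
        for h,col in((hull(p,outline(can,*CAN[can]),*c,[0,80]),(0,255,0)),(hull(p,outline(lid,*LID[lid]),l[0],l[1],l[3],[l[2],l[2]+9]),(255,255,0)),(hull(p,outline("s",50,16),l[0],l[1],l[3],[l[2]+9,l[2]+39]),(255,0,255))):
            cv2.polylines(g,[np.round((h-[b,a]+.5)*s).astype(np.int32)],True,col,1)
        cr.append(cv2.resize(g,(300,300)))
    o.append(np.vstack(cr))
o=np.hstack(o);cv2.imwrite("pics/c3.png",cv2.resize(o,(800,400),interpolation=cv2.INTER_AREA))
```

```text
(no output)
```

View pics/c3.png

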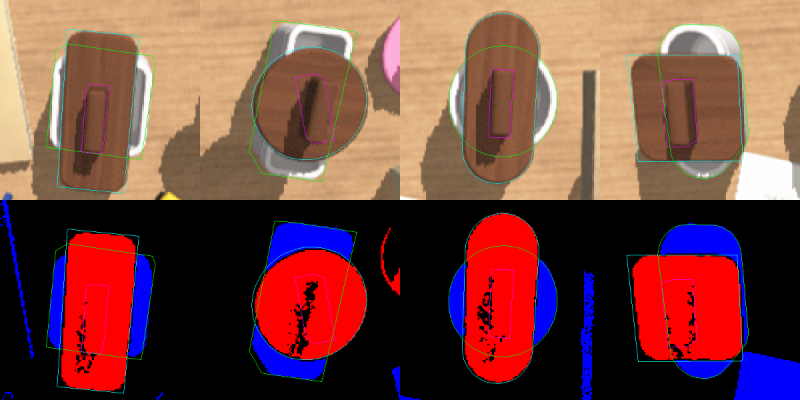

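The masks are clean, but the optimiser got stuck. I'll refit lid and canister in sequence with several yaw starts, and make a zoomed crop of the bars.

```bash
cat >> fit.py <<'E'
def multi(views,can=None,lid=None,c0=None,l0=None,**k):
    """lid first, then canister with lid joint"""
    if lid:
        b=min((fit(views,None,lid,None,[*l0[:3],y]) for y in(-.2,0,.2)),key=lambda t:t[1])
        if not can: return b
        l0=list(b[0])
        b=min((fit(views,can,lid,[*c0[:2],y],l0) for y in((-.25,-.1,.1,.25) if can!="round" else (0,))),key=lambda t:t[1])
    else: b=min((fit(views,can,None,[*c0[:2],y],None) for y in(-.25,-.1,.1,.25)),key=lambda t:t[1])
    return b
E
python3 - <<'E'
from fit import *
np.set_printoptions(suppress=True,precision=2)
D=[pickle.load(open(f"s{k}.pkl","rb"))[0] for k in(1,2,3,4)]
o=[]
for can,lid,c0,l0,k in [("square","oblong",[450,-269,0],[442,-270,90,0],1),("oblong","round",[460,-415,0],[455,-415,90,0],1),("round","pill",[446,202,0],[448,204,90,0],3),("pill","square",[412,347,0],[412,345,90,0],3)]:
    v,e,n=multi(D,can,lid,c0,l0);print(can,lid,n,v[:3],v[3:],round(e,4))
    c=v[:3];l=v[3:];p=D[k];u=proj(p,[c[0],c[1],60]).astype(int);a,b=u-62
    g=cv2.resize(p["pixels"][a:a+124,b:b+124,::-1],(400,400),interpolation=3);s=400/124
    for h,col in((hull(p,outline(can,*CAN[can]),*c,[0,80]),(0,255,0)),(hull(p,outline(lid,*LID[lid]),l[0],l[1],l[3],[l[2],l[2]+9]),(255,255,0)),(hull(p,outline("s",50,16),l[0],l[1],l[3],[l[2]+39]),(255,0,255))):
        cv2.polylines(g,[np.round((h-[b,a]+.5)*s).astype(np.int32)],True,col,1)
    o.append(g)
cv2.imwrite("pics/c4.png",cv2.resize(np.vstack([np.hstack(o[:2]),np.hstack(o[2:])]),(600,600),interpolation=cv2.INTER_AREA))
E
```

```text
square oblong 2 [ 447.33 -270.79   -0.13] [ 442.96 -268.86   82.56   -0.1 ] 0.0893
oblong round 2 [ 458.42 -417.92   -0.15] [ 459.74 -417.07   81.3     0.4 ] 0.0547
round pill 2 [446.72 200.71  -0.03] [447.86 203.98  83.45  -0.04] 0.0774
pill square 2 [412.12 344.08   0.04] [408.53 350.68  79.48  -0.  ] 0.1202
```

View pics/c4.png

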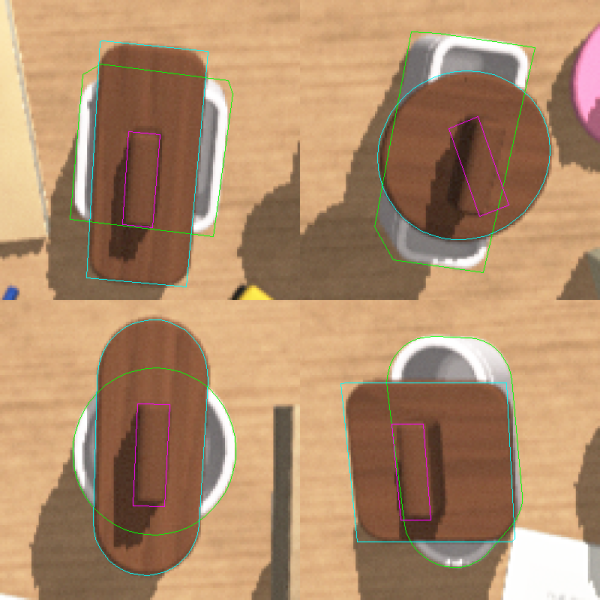

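```bash
cat >> fit.py <<'E'
def rounded(w,l,r,n=6):
    a=np.linspace(0,np.pi/2,n);P=[]
    for k,(sx,sy) in enumerate(((1,1),(-1,1),(-1,-1),(1,-1))):
        t=a+k*np.pi/2;P.append(np.c_[sx*(w/2-r)+r*np.cos(t),sy*(l/2-r)+r*np.sin(t)])
    return np.vstack(P)
_o=outline;SH=[0.0]
def outline(shape,w,l):
    if shape=="s": return _o(shape,w,l)
    w-=SH[0];l-=SH[0]
    return rounded(w,l,10) if shape in("square","oblong") else _o(shape,w,l)
E
python3 - <<'E'
from fit import *; import fit
np.set_printoptions(suppress=True,precision=2)
D=[pickle.load(open(f"s{k}.pkl","rb"))[0] for k in(1,2,3,4)]
for can,lid,c0,l0,k in [("square","oblong",[447,-271,-.13],[442,-270,90,-.1],1),("oblong","round",[458,-418,-.15],[459,-417,90,-.2],1),("round","pill",[446,201,0],[448,204,90,-.04],3),("pill","square",[412,344,.04],[409,350,90,0],3)]:
    for sh in(0,1,2,3):
        fit.SH[0]=sh; v,e,n=fit.fit(D,can,lid,c0,l0);print(can,lid,sh,n,v[:3],v[3:],round(e,4))
E
```

```text
square oblong 0 2 [ 447.37 -270.7    -0.13] [ 442.59 -268.75   82.37   -0.1 ] 0.0791
square oblong 1 2 [ 447.51 -270.8    -0.13] [ 442.96 -269.04   84.58   -0.1 ] 0.0719
square oblong 2 2 [ 447.04 -270.59   -0.11] [ 443.06 -269.34   86.27   -0.09] 0.0666
square oblong 3 2 [ 446.77 -270.54   -0.1 ] [ 443.4  -269.71   87.6    -0.09] 0.0638
oblong round 0 2 [ 458.61 -417.76   -0.15] [ 459.76 -417.09   81.     -0.05] 0.0512
oblong round 1 2 [ 458.75 -417.69   -0.15] [ 459.98 -416.98   83.69   -0.08] 0.0462
oblong round 2 2 [ 458.76 -417.75   -0.15] [ 459.96 -416.74   85.56   -0.11] 0.044
oblong round 3 2 [ 459.27 -417.74   -0.15] [ 460.07 -416.83   87.63   -0.1 ] 0.0447
round pill 0 2 [446.61 200.76   0.18] [447.89 204.04  83.26  -0.04] 0.0753
round pill 1 2 [446.59 200.84   0.17] [448.21 203.88  85.31  -0.04] 0.0698
round pill 2 2 [446.75 200.66   0.11] [448.38 203.71  87.09  -0.03] 0.0663
round pill 3 2 [446.63 200.49   0.05] [448.74 203.46  88.88  -0.03] 0.0653
pill square 0 2 [412.14 343.87   0.04] [408.73 350.62  79.78  -0.01] 0.1198
pill square 1 2 [412.23 343.6    0.04] [409.01 349.83  81.35  -0.01] 0.1148
pill square 2 2 [412.27 343.55   0.04] [409.66 348.44  84.4   -0.  ] 0.1115
pill square 3 2 [412.77 343.28   0.05] [410.13 347.03  87.1   -0.01] 0.1094
```

The fits converge with lid origins near z≈88, consistent with 90 on a wrong canister. Now I'll grasp the pill lid.

```bash
python3 -m inch '[[[0.885,0.27,0],0.35,-1],[[0,0,0.9],0,-1],[[0,0,0.9],0,-1],[[0,0,0.9],0,-1],[[0,0,0.9],0,-1],[[0,0,0.5],0,-1],[[0,0,0.22],0,-1],[[0,0,0],0,-1],[[0,0,0],0,-1],[[0,0,0],0,-1]]'
python3 -m inch '[[[0,0,0],0,1],[[0,0,0],0,1],[[0,0,0],0,1],[[0,0,0],0,1],[[0,0,0],0,1],[[0,0,0],0,1],[[0,0,0],0,1],[[0,0,0],0,1],[[0,0,0],0,1],[[0,0,0],0,1]]'
```

```text
t: 10.7
eef_pos: [449.0, 203.6, 106.4]
tcp_rot: [-3.141, -0.002, -0.031]
ft_force: [0.1, 0.0, -0.4]
opening: 1.003
grip_force: 0.0
t: 11.95
eef_pos: [448.5, 203.4, 105.4]
tcp_rot: [3.141, 0.0, -0.031]
ft_force: [0.6, 0.2, -0.4]
opening: 0.17
grip_force: 30.0
```

```bash
python3 -m inch '[[[0,0,-0.7],0,1],[[0,0,-1],0,1],[[0,0,-0.3],0,1],[[0.06,0.94,0],0,1],[[0.06,0.94,0],0,1],[[0.06,0.94,0],0,1],[[0.06,0.94,0],0,1],[[0.06,0.94,0],0,1],[[0.06,0.94,0],0,1],[[0,0,0],0,1]]'
python3 snap.py b1
python3 -m inch '[[[0,0,0],0,1],[[0,0,0.8],0,1],[[0,0,0.8],0,1],[[0,0,0.8],0,1],[[0,0,0.35],0,1],[[0,0,0.1],0,1],[[0,0,0],0,1],[[0,0,0],0,1],[[0,0,0],0,1],[[0,0,0],0,1]]'
python3 - <<'E'
from fit import *
p,r=pickle.load(open("b1.pkl","rb"))
for n in("paperback","pill_lid","square_canister"): print(n,[(round(d["score"],2),onz(p,d["centre"],0).round()) for d in r[n]["spot"]])
E
```

```text
t: 13.2
eef_pos: [459.4, -138.6, 225.1]
tcp_rot: [3.141, 0.0, -0.036]
ft_force: [0.3, 0.3, -1.8]
opening: 0.166
grip_force: 30.0
b1 [ 459.6 -135.5  225.4] ['square_canister', 'oblong_lid']
t: 15.4
eef_pos: [459.7, -135.6, 54.9]
tcp_rot: [3.141, -0.001, -0.031]
ft_force: [-0.2, -0.3, -1.0]
opening: 0.169
grip_force: 30.0
paperback []
pill_lid []
square_canister [(0.63, array([ 448., -270.,    0.]))]
```

```bash
python3 -m inch '[[[0,0,0.06],0,1],[[0,0,0.05],0,1],[[0,0,0.05],0,1],[[0,0,0.03],0,1],[[0,0,0],0,1],[[0,0,0],0,1],[[0,0,0],0,1],[[0,0,0],0,1],[[0,0,0],0,1],[[0,0,0],0,1]]'; python3 -c "
from h import *
p=eyes.read_camera('side');cv2.imwrite('pics/side1.png',cv2.resize(p['pixels'][150:330,180:420,::-1],(800,600),interpolation=3))"
```

```text
t: 16.65
eef_pos: [459.6, -135.5, 43.0]
tcp_rot: [3.141, -0.0, -0.031]
ft_force: [-0.0, 0.3, -1.4]
opening: 0.171
grip_force: 30.0
```

View pics/side1.png

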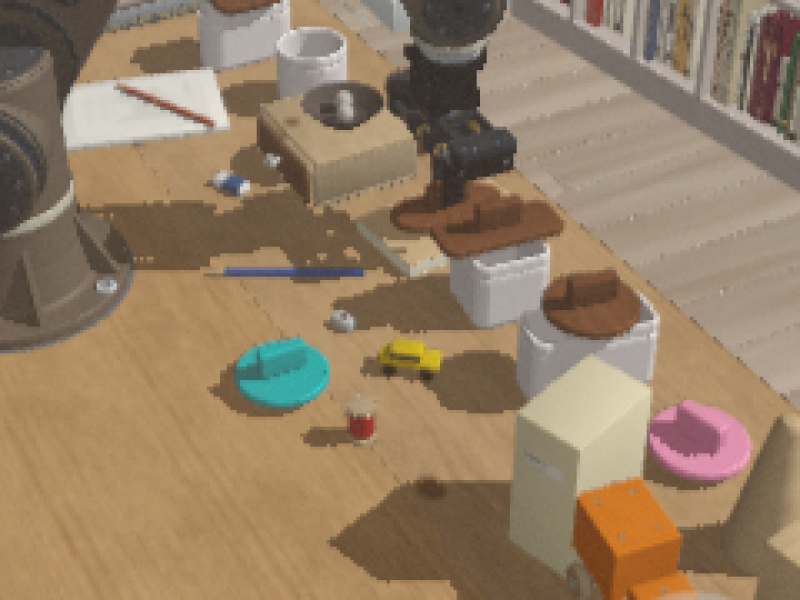

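The side view shows the pill lid over the book at about (215,450), next to the square canister with the oblong lid, and the round canister open at (60,312). There's no contact force yet, so I'll lower slightly further.

```bash
python3 -m inch '[[[0,0,0.02],0,1],[[0,0,0.01],0,1],[[0,0,0],0,1],[[0,0,0],0,1],[[0,0,0],0,1],[[0,0,0],0,1],[[0,0,0],0,1],[[0,0,0],0,1],[[0,0,0],0,1],[[0,0,0],0,1]]'
```

```text
t: 17.95
eef_pos: [459.7, -135.5, 42.6]
tcp_rot: [3.141, -0.001, -0.031]
ft_force: [-4.8, 1.8, 22.9]
opening: 0.167
grip_force: 30.0
```

```bash
python3 -m inch '[[[0,0,-0.02],0,-1],[[0,0,0],0,-1],[[0,0,0],0,-1],[[0,0,0],0,-1],[[0,0,0],0,-1],[[0,0,0],0,-1],[[0,0,-0.5],0,-1],[[0,0,-0.9],0,-1],[[0,0,-0.9],0,-1],[[0,0,-0.9],0,-1]]'
python3 -m inch '[[[0.03,0.94,0],0,-1],[[0.03,0.94,0],0,-1],[[0.03,0.94,0],0,-1],[[0.03,0.94,0],0,-1],[[0.03,0.94,0],0,-1],[[0,0,0],0.5,-1],[[0,0,0],0.5,-1],[[0,0,0],0,-1],[[0,0,0],0,-1],[[0,0,0],0,-1]]'
python3 - <<'E'
from h import *
p=eyes.read_camera("wrist");q=eyes.read_camera("top")
a=cv2.resize(p["pixels"][:300,:,::-1],(560,300));b=cv2.resize(q["pixels"][130:230,100:420,::-1],(800,250),interpolation=3)[:,:800]
o=np.zeros((550,800,3),np.uint8);o[:300,:560]=a;o[300:]=b;cv2.imwrite("pics/c5.png",o);import pickle;pickle.dump(p,open("r1.pkl","wb"))
E
```

```text
t: 19.2
eef_pos: [459.3, -135.3, 236.3]
tcp_rot: [3.141, -0.0, -0.031]
ft_force: [1.0, -0.0, -0.7]
opening: 0.996
grip_force: 0.0
t: 20.45
eef_pos: [459.9, -417.5, 234.5]
tcp_rot: [3.141, -0.0, -0.118]
ft_force: [0.1, 0.0, 0.2]
opening: 0.999
grip_force: 0.0
```

View pics/c5.png

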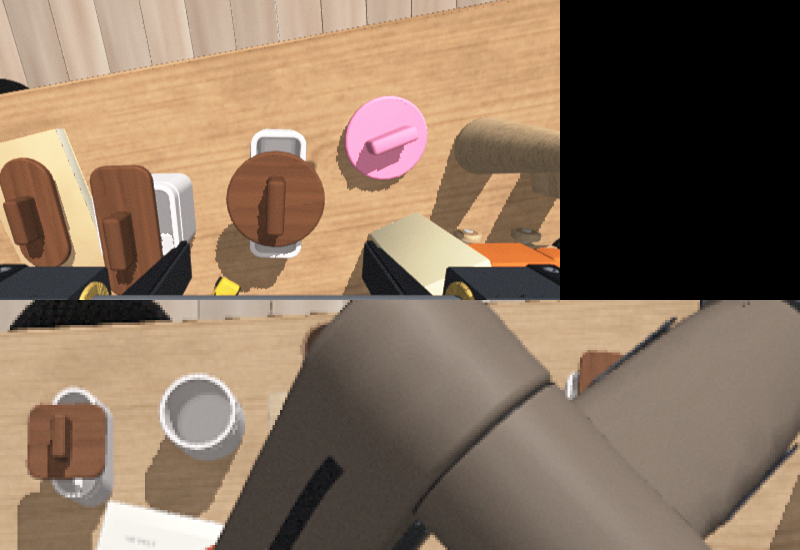

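The wrist view shows the round lid's bar at (205,275) aligned with the tool and the pill lid standing flat on the book at (210,35). The lower strip shows the open round canister. A quick refit, and a clearance check on the cream box.

Run:
```python
from fit import *; import fit
np.set_printoptions(suppress=True,precision=2)
p=pickle.load(open("r1.pkl","rb"));s1=pickle.load(open("s1.pkl","rb"))[0];s2=pickle.load(open("s2.pkl","rb"))[0]
print("box",tri([(s1,(144,356)),(p,(214,415))]))
fit.SH[0]=2
print(fit.fit([p,s1,s2],"oblong","round",[459,-417.7,-.15],[460,-416.8,90,-.12]))
print(fit.fit([p],"oblong","round",[459,-417.7,-.15],[460,-416.8,90,-.12]))
```

```text
box [ 399.85 -581.9     8.12]
(array([ 458.87, -417.84,   -0.15,  459.71, -416.79,   85.96,    0.05]), np.float64(0.03750956431031227), 3)
(array([ 458.88, -417.94,   -0.15,  459.29, -416.63,   85.4 ,   -0.08]), np.float64(0.023645266890525818), 1)
```

```bash
python3 -m inch '[[[0,0,0.8],0,-1],[[0,0,0.8],0,-1],[[0,0,0.4],0,-1],[[0,0,0.16],0,-1],[[0,0,0],0,-1],[[0,0,0],0,-1],[[0,0,0],0,1],[[0,0,0],0,1],[[0,0,0],0,1],[[0,0,0],0,1]]'
python3 -m inch '[[[0,0,0],0,1],[[0,0,0],0,1],[[0,0,0],0,1],[[0,0,0],0,1],[[0,0,-0.5],0,1],[[0,0,-0.8],0,1],[[0,0,-0.9],0,1],[[0,0,0],0,1],[[0,0,0],0,1],[[0,0,0],0,1]]'
```

```text
t: 21.8
eef_pos: [459.8, -417.7, 104.9]
tcp_rot: [3.141, -0.0, -0.118]
ft_force: [0.3, 0.1, -0.4]
opening: 0.638
grip_force: 0.0
t: 23.05
eef_pos: [459.4, -417.2, 235.1]
tcp_rot: [-3.14, 0.002, -0.118]
ft_force: [0.3, 0.2, -1.1]
opening: 0.164
grip_force: 30.0
```

Gripped and lifted. Next I'll carry it to the round canister, look at it from the approach, and take a clear view of the open oblong canister on the way.

```bash
python3 -m inch '[[[-0.13,-0.927,0],0,1],[[-0.13,-0.927,0],0,1],[[-0.13,-0.927,0],0,1],[[-0.13,-0.927,0],0,1],[[-0.13,-0.927,0],0,1],[[-0.13,-0.927,0],0,1],[[-0.13,-0.927,0],0,1],[[-0.13,-0.927,0],0,1],[[0,0,0],0,1],[[0,0,0],0,1]]'
python3 - <<'E'
from fit import *; import fit
np.set_printoptions(suppress=True,precision=2)
p=eyes.read_camera("wrist");pickle.dump(p,open("r2.pkl","wb"));q=eyes.read_camera("top");pickle.dump(q,open("t2.pkl","wb"))
s=env.state();print(s["eef_pos"],s["tcp_rot"][2])
D=[pickle.load(open(f"s{k}.pkl","rb"))[0] for k in(3,4)]
for sh in (1,2):
    fit.SH[0]=sh
    print("round can wrist",fit.fit([p],"round",None,[446.6,200.6,0],None))
    print("oblong can top",fit.fit([q],"oblong",None,[459,-417.8,-.15],None))
cv2.imwrite("pics/c6.png",np.vstack([p["pixels"][:290,:,::-1],cv2.resize(q["pixels"][130:230,280:460,::-1],(560,310),interpolation=3)]))
E
```

```text
t: 24.3
eef_pos: [450.2, 31.5, 236.2]
tcp_rot: [3.141, 0.001, -0.117]
ft_force: [-0.5, 0.2, -2.5]
opening: 0.166
grip_force: 30.0
[450.42  30.64 236.37] -0.11963462195411312
round can wrist (array([446.6, 200.6,   0. ]), np.float64(0.0), 0)
oblong can top (array([ 457.92, -416.86,   -0.15]), np.float64(0.03126189485192299), 1)
round can wrist (array([446.6, 200.6,   0. ]), np.float64(0.0), 0)
oblong can top (array([ 457.69, -416.75,   -0.14]), np.float64(0.03151170536875725), 1)
```

View pics/c6.png

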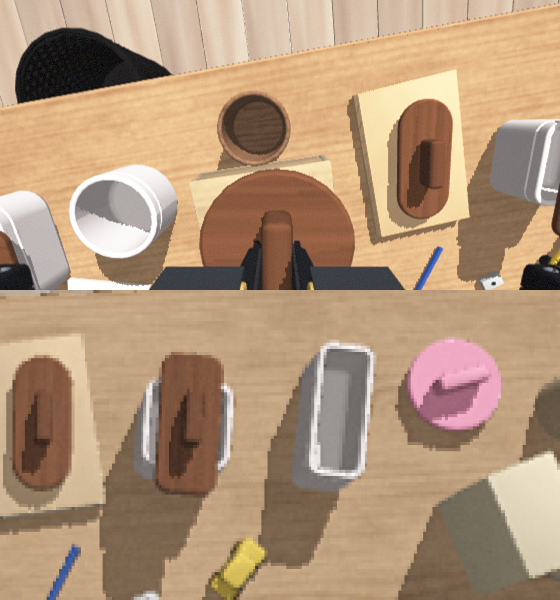

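The wrist view shows the open round canister at (215,118), with the held lid centred in the gripper and the book's lid flat. The top view shows the empty oblong canister. I'll move over the round canister and lower.

```bash
python3 - <<'E'
from fit import *; import fit
np.set_printoptions(suppress=True,precision=2)
q=pickle.load(open("t2.pkl","rb"));fit.SH[0]=1
print(fit.fit([q],"round",None,[446.6,200.6,0],None))
E
python3 -m inch '[[[-0.13,-0.93,0],0,1],[[-0.13,-0.93,0],0,1],[[-0.14,-0.946,0],0,1],[[0,0,0],0,1],[[0,0,0],0,1],[[0,0,0.8],0,1],[[0,0,0.8],0,1],[[0,0,0.35],0,1],[[0,0,0],0,1],[[0,0,0],0,1]]'
```

```text
(array([445.4 , 200.91,   0.11]), np.float64(0.5067342622875644), 1)
t: 25.65
eef_pos: [447.2, 200.8, 120.7]
tcp_rot: [-3.141, -0.001, -0.12]
ft_force: [0.5, 1.0, -1.3]
opening: 0.167
grip_force: 30.0
```

```bash
python3 -m inch '[[[0,0,0.1],0,1],[[0,0,0.08],0,1],[[0,0,0.06],0,1],[[0,0,0.04],0,1],[[0,0,0.04],0,1],[[0,0,0.02],0,1],[[0,0,0],0,1],[[0,0,0],0,1],[[0,0,0],0,1],[[0,0,0],0,1]]'
```

```text
t: 26.9
eef_pos: [447.9, 201.4, 102.3]
tcp_rot: [-3.141, -0.005, -0.118]
ft_force: [-4.6, -8.4, 39.7]
opening: 0.165
grip_force: 30.0
```

```bash
python3 -m inch '[[[0,0,-0.1],0,1],[[0,0,-0.2],0,1],[[0,0,-0.4],0,1],[[0,0,-0.4],0,1],[[0,0,0],0,1],[[0,0,0],0,1],[[0,0,0],0,1],[[0,0,0],0,1],[[0,0,0],0,1],[[0,0,0],0,1]]'
python3 - <<'E'
from h import *; import pickle
p=eyes.read_camera("wrist");q=eyes.read_camera("side");t=eyes.read_camera("top");pickle.dump((p,q,t),open("r3.pkl","wb"))
a=p["pixels"][:330,100:460,::-1]
u=proj(q,[447,201,90]).astype(int);b=cv2.resize(q["pixels"][u[0]-50:u[0]+50,u[1]-60:u[1]+60,::-1],(400,330),interpolation=3)
cv2.imwrite("pics/c7.png",np.hstack([a,b]))
E
```

```text
t: 28.15
eef_pos: [446.4, 201.6, 165.3]
tcp_rot: [3.141, 0.0, -0.118]
ft_force: [0.6, 0.1, -2.1]
opening: 0.169
grip_force: 30.0
```

View pics/c7.png

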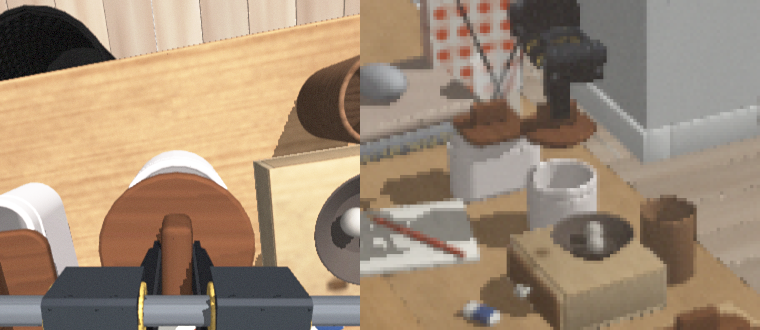

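```bash
cat > chk.py <<'E'
from fit import *; import fit
from scipy.optimize import minimize
def fitpart(p,kind,shape,x0,z,roi,sh=1.,pre=None,yawfree=False):
    """fit x,y(,yaw) using only pixels in roi (r0,r1,c0,c1); kind lid/can; pre=lid pose occluding"""
    fit.SH[0]=sh;r0,r1,c0,c1=roi;W,L=masks(p);M=(L if kind=="lid" else W)[r0:r1,c0:c1];S=4
    off=np.array([c0,r0],np.float32);n=(r1-r0,c1-c0)
    def f(v):
        A=np.zeros((n[0]*S,n[1]*S),np.float32);yaw=v[2]/30 if yawfree else x0[2]
        if kind=="lid": draw(A,hull(p,fit.outline(shape,*LID[shape]),v[0],v[1],yaw,[z,z+9]),off)
        else: draw(A,hull(p,fit.outline(shape,*CAN[shape]),v[0],v[1],yaw,[0,80]),off)
        A=cv2.resize(A,n[::-1],interpolation=cv2.INTER_AREA)
        if pre is not None: A=A*(1-pre[r0:r1,c0:c1]);
        return np.abs(A-M).mean()
    s=np.array([*x0[:2],x0[2]*30] if yawfree else x0[:2],float)
    best=None
    for d in(8,-5,2):
        r=minimize(f,s if best is None else best.x,method="Nelder-Mead",options=dict(initial_simplex=(s if best is None else best.x)+np.vstack([np.zeros(len(s)),np.eye(len(s))*d])))
        best=r
    v=best.x.copy()
    if yawfree:v[2]/=30
    return v.round(2),round(best.fun,4)
E
python3 - <<'E'
from chk import *
p,q,t=pickle.load(open("r3.pkl","rb"))
for sh in(0,1,2): print("lid",fitpart(p,"lid","round",[446.4,201.6,0],150.6,(150,262,180,370),sh))
# canister from top and side
for n,c in(("top",t),("side",q)):
    u=proj(c,[446.6,200.6,40]).astype(int);print(n,u)
    for sh in(0,2): print(n,fitpart(c,"can","round",[446.6,200.6,0],0,(u[0]-26,u[0]+26,u[1]-24,u[1]+24),sh))
_,L=masks(p);L=cv2.dilate(L,np.ones((3,3)))
print("wrist can",fitpart(p,"can","round",[446.6,200.6,0],0,(135,215,215,345),1,pre=L))
E
```

```text
lid (array([444.88, 201.36]), np.float64(0.0541))
lid (array([445.5 , 201.24]), np.float64(0.0504))
lid (array([446.02, 201.09]), np.float64(0.0467))
top [176 181]
top (array([439.7 , 222.04]), np.float64(0.4303))
top (array([439.34, 223.29]), np.float64(0.4422))
side [170 273]
side (array([444.15, 199.52]), np.float64(0.2887))
side (array([444.86, 199.89]), np.float64(0.2896))
wrist can (array([447.45, 200.33]), np.float64(0.0063))
```

```bash
python3 -m inch '[[[0.02,0.01,0.5],0,1],[[0,0,0.3],0,1],[[0,0,0.15],0,1],[[0,0,0],0,1],[[0,0,0],0,1],[[0,0,0],0,1],[[0,0,0.02],0,1],[[0,0,0.02],0,1],[[0,0,0],0,1],[[0,0,0],0,1]]'; python3 -c "
from h import *
print(env.state()['moment'],env.state()['eef_pos'])"
python3 -m inch '[[[0,0,0.02],0,1],[[0,0,0.01],0,1],[[0,0,0],0,1],[[0,0,0],0,1],[[0,0,0],0,1],[[0,0,0],0,1],[[0,0,0],0,1],[[0,0,0],0,1],[[0,0,0],0,1],[[0,0,0],0,1]]'; python3 -c "
from h import *
print(env.state()['moment'],env.state()['eef_pos'])"
```

```text
t: 29.55
eef_pos: [447.5, 200.8, 106.0]
tcp_rot: [3.141, 0.0, -0.118]
ft_force: [-0.7, 0.3, -1.0]
opening: 0.17
grip_force: 30.0
[-0.00771303  0.027378   -0.04753948] [447.54963481 200.84288924 105.98464222]
t: 30.8
eef_pos: [447.5, 200.9, 104.2]
tcp_rot: [3.141, -0.0, -0.118]
ft_force: [-0.2, -1.3, -2.3]
opening: 0.165
grip_force: 30.0
[-0.00722582  0.04340992  0.00804048] [447.54827613 200.86165285 104.1851554 ]
```

Free at 104. Continuing to lower step by step.

```bash
for i in 1 2; do python3 -m inch '[[[0,0,0.02],0,1],[[0,0,0.015],0,1],[[0,0,0],0,1],[[0,0,0],0,1],[[0,0,0],0,1],[[0,0,0],0,1],[[0,0,0],0,1],[[0,0,0],0,1],[[0,0,0],0,1],[[0,0,0],0,1]]' | grep -E "eef|ft"; python3 -c "
from h import *
print(env.state()['moment'].round(2))"; done
```

```text
eef_pos: [447.5, 200.9, 102.5]
ft_force: [-3.4, -0.6, 5.8]
[-0.06  0.29 -0.01]
eef_pos: [447.6, 200.9, 102.3]
ft_force: [-9.6, -2.9, 35.4]
[-0.64  1.69 -0.06]
```

```bash
cat > st.sh <<'E'
python3 -c "
from h import *
s=env.state();print(s['eef_pos'].round(1),s['ft_force'].round(1),s['moment'].round(2),s['tcp_rot'].round(3))"
E
python3 -m inch '[[[0,0,-0.02],0,1],[[-0.02,0.01,-0.02],0,1],[[-0.02,0.01,0],0,1],[[0,0,0],0,1],[[0,0,0],0,1],[[0,0,0.02],0,1],[[0,0,0.02],0,1],[[0,0,0],0,1],[[0,0,0],0,1],[[0,0,0],0,1]]' >/dev/null; bash st.sh
python3 -m inch '[[[0,0,-0.02],0,1],[[-0.02,0.01,-0.02],0,1],[[-0.02,0.01,0],0,1],[[0,0,0],0,1],[[0,0,0],0,1],[[0,0,0.02],0,1],[[0,0,0.02],0,1],[[0,0,0],0,1],[[0,0,0],0,1],[[0,0,0],0,1]]' >/dev/null; bash st.sh
```

```text
[445.4 200.  102.1] [-7.3 -3.6 34.4] [-0.67  1.22 -0.  ] [-3.141e+00 -2.000e-03 -1.180e-01]
[444.4 199.6 102.1] [-0.2  1.4 29.6] [ 0.11 -0.18  0.02] [-3.139 -0.005 -0.118]
```

Lateral forces vanish here while the vertical contact height stays the same, so the lid may already be seated. Looking to check.

Run:
```python
from h import *; import pickle
p=eyes.read_camera("wrist");q=eyes.read_camera("side");t=eyes.read_camera("top");pickle.dump((p,q,t),open("r4.pkl","wb"))
a=p["pixels"][120:330,150:410,::-1]
a=cv2.resize(a,(400,330),interpolation=3)
u=proj(q,[447,201,70]).astype(int);b=cv2.resize(q["pixels"][u[0]-33:u[0]+33,u[1]-40:u[1]+40,::-1],(400,330),interpolation=3)
cv2.imwrite("pics/c8.png",np.hstack([a,b]))
```

```text
(no output)
```

View pics/c8.png

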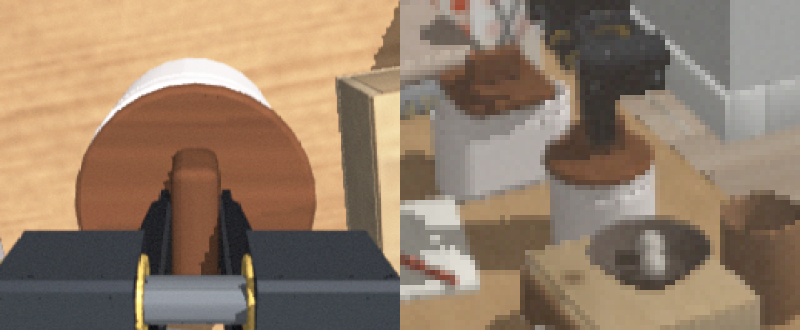

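Run:
```python
from chk import *
def f3(p,roi,x0,sh=1.5):
    fit.SH[0]=sh;r0,r1,c0,c1=roi;_,L=masks(p);M=L[r0:r1,c0:c1];off=np.array([c0,r0],np.float32);n=M.shape
    def f(v):
        A=np.zeros((n[0]*4,n[1]*4),np.float32);draw(A,hull(p,fit.outline("round",94,94),v[0],v[1],0,[v[2],v[2]+9]),off)
        return np.abs(cv2.resize(A,n[::-1],interpolation=cv2.INTER_AREA)-M).mean()
    b=None;s=np.array(x0,float)
    for d in(6,-4,2):
        b=minimize(f,s,method="Nelder-Mead",options=dict(initial_simplex=s+np.vstack([np.zeros(3),np.eye(3)*d])));s=b.x
    return s.round(1),round(b.fun,4)
p2=pickle.load(open("r2.pkl","rb"));p3=pickle.load(open("r3.pkl","rb"))[0];p4,q4,t4=pickle.load(open("r4.pkl","rb"))
for sh in(1,2):
    for nm,p,tcp in(("r2",p2,[450.4,30.6,236.4]),("r3",p3,[446.4,201.6,165.3]),("r4",p4,[444.4,199.6,102.1])):
        v,e=f3(p,(140,262,185,370),[tcp[0],tcp[1],tcp[2]-15],sh);print(nm,sh,v-tcp,e)
# side-camera lid fit at r4, x,y,z
fr=q4
u=proj(q4,[445,200,90]).astype(int)
for z in(80,85,90):
    print("side z",z,fitpart(q4,"lid","round",[445,200,0],z,(u[0]-2,u[0]+14,u[1]-26,u[1]+26),1))
_,L=masks(p4);L=cv2.dilate(L,np.ones((3,3)))
print("wrist can",fitpart(p4,"can","round",[446.6,200.6,0],0,(130,185,190,345),1,pre=L))
```

```text
r2 1 [ -0.9   0.3 -28.2] 0.0335
r3 1 [ -2.2  -0.3 -25.7] 0.0327
r4 1 [ -2.4  -0.2 -24.9] 0.0322
r2 2 [  0.    0.3 -26.3] 0.0336
r3 2 [ -1.4  -0.3 -23.7] 0.0328
r4 2 [ -1.6  -0.4 -22.8] 0.0322
side z 80 (array([474.5, 308.5]), np.float64(0.0))
side z 85 (array([455.5, 291.5]), np.float64(0.0))
side z 90 (array([455.5, 291.5]), np.float64(0.0))
wrist can (array([446.48, 200.28]), np.float64(0.006))
```

```bash
python3 - <<'E'
from chk import *
p2=pickle.load(open("r2.pkl","rb"));D={k:pickle.load(open(f"s{k}.pkl","rb"))[0] for k in(3,4)}
W,L=masks(p2)
fit.SH[0]=0
print(fitpart(p2,"can","round",[446.6,200.6,0],0,(150,275,60,190),1))
r=pickle.load(open("t2.pkl","rb"))
im=p2["pixels"][150:270,60:190,::-1]
g=cv2.resize(im,None,fx=4.5,fy=4.5,interpolation=3)
for z,rad,col in((80,45,(0,255,0)),(80,39,(0,0,255)),(0,45,(255,0,0))):
    h=hull(p2,np.c_[rad*np.cos(np.linspace(0,6.28,60)),rad*np.sin(np.linspace(0,6.28,60))],446.6,200.6,0,[z])
    cv2.polylines(g,[np.round((h-[60,150]+.5)*4.5).astype(np.int32)],True,col,1)
cv2.imwrite("pics/c9.png",g)
E
bash st.sh
```

```text
(array([447.01, 200.81]), np.float64(0.0395))
[444.4 199.6 102.1] [ 1.2  1.  29.5] [ 0.05 -0.19  0.06] [-3.139 -0.005 -0.118]
```

View pics/c9.png

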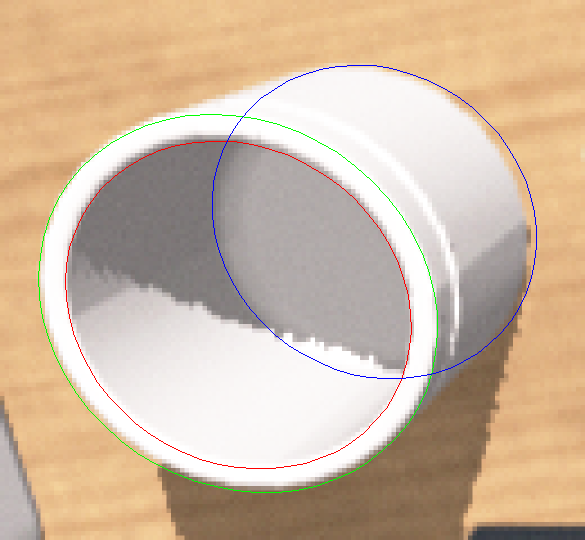

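Run:
```python
from chk import *
p4,q4,t4=pickle.load(open("r4.pkl","rb"))
W,L=masks(q4)
u=proj(q4,[444,199.5,85]).round().astype(int);print(u)
c=int(u[1])
for dc in (-8,-4,0,4,8):
    print(dc,[tuple(int(v) for v in q4["pixels"][r,c+dc]) for r in range(u[0]-2,u[0]+15)][::1])
for z in (80,84,87,90):
    h=hull(q4,_o("round",94,94),444,199.5,0,[z]);b=hull(q4,_o("round",94,94),444,199.5,0,[z,z+9])
    print(z,"flange lower edge row at cols",[round(float(max(pt[0] for pt in [( (np.interp(c+dc,*zip(*sorted((x,y) for x,y in h if y>np.median(h[:,1]))))),)])),1) for dc in(-8,-4,0,4,8)], "cols",h[:,0].min().round(1),h[:,0].max().round(1))
```

```text
[162 273]
-8 [(78, 59, 46), (81, 60, 51), (80, 62, 53), (113, 79, 59), (118, 81, 61), (103, 74, 55), (86, 66, 50), (111, 101, 94), (131, 125, 120), (134, 128, 124), (133, 125, 123), (132, 125, 121), (133, 127, 123), (130, 124, 120), (128, 122, 118), (130, 124, 119), (132, 125, 121)]
-4 [(79, 59, 45), (78, 57, 47), (77, 58, 50), (114, 80, 59), (119, 82, 59), (120, 82, 61), (110, 77, 54), (93, 68, 54), (114, 104, 97), (136, 130, 124), (140, 136, 131), (137, 132, 127), (139, 131, 128), (139, 134, 130), (140, 132, 129), (139, 132, 127), (140, 135, 129)]
0 [(74, 59, 48), (84, 64, 49), (112, 76, 58), (122, 83, 62), (119, 83, 59), (120, 83, 61), (122, 85, 61), (101, 70, 54), (116, 105, 97), (135, 129, 122), (138, 133, 129), (175, 169, 165), (157, 150, 146), (144, 138, 134), (143, 138, 133), (145, 140, 135), (132, 124, 119)]
4 [(88, 67, 48), (115, 80, 57), (121, 86, 61), (125, 88, 65), (122, 84, 60), (126, 89, 64), (118, 80, 62), (119, 97, 85), (169, 161, 155), (178, 172, 168), (191, 186, 182), (181, 175, 171), (175, 170, 165), (174, 168, 163), (157, 152, 146), (116, 106, 100), (102, 88, 80)]
8 [(120, 85, 62), (118, 84, 60), (116, 83, 60), (120, 83, 58), (126, 89, 63), (120, 83, 60), (175, 165, 159), (196, 189, 185), (179, 172, 168), (205, 199, 196), (200, 194, 191), (194, 188, 184), (195, 189, 185), (196, 188, 184), (150, 144, 138), (103, 96, 86), (95, 84, 75)]Traceback (most recent call last):
  File "<stdin>", line 9, in <module>
NameError: name '_o' is not defined
```

Run:
```python
from chk import *
p4,q4,t4=pickle.load(open("r4.pkl","rb"))
a=np.linspace(0,2*np.pi,721)
def low(z,x,y,r=47):
    P=np.array([proj(q4,[x+r*np.cos(t),y+r*np.sin(t),z]) for t in a])
    return [round(float(P[np.abs(P[:,1]-(273+d))<.35,0].max()),1) for d in(-8,-4,0,4,8)],P[:,1].min().round(1),P[:,1].max().round(1)
print("obs 166.9 167.8 167.9 167.3 165.8 (boundary)")
for z in(80,85,90): print(z,low(z,443,199.4),low(z,446,200.5))
print("can base",low(0,446.6,200.6,45))
W,L=masks(q4);L2=(q4["pixels"][...,0]/(q4["pixels"][...,1]+1.)>1.3)
for r in range(158,168): c=np.where(L2[r,250:300])[0]; print(r,c.min()+250 if len(c) else None,c.max()+250 if len(c) else None)
for d in(-8,-4,0,4,8): print(d,[int(v) for v in q4["pixels"][176:196,273+d,2]])
```

```text
obs 166.9 167.8 167.9 167.3 165.8 (boundary)
80 ([167.0, 167.9, 168.1, 167.6, 166.1], np.float64(261.4), np.float64(283.6)) ([166.5, 167.6, 167.8, 167.4, 166.1], np.float64(261.9), np.float64(284.1))
85 ([166.0, 166.9, 167.0, 166.5, 165.1], np.float64(261.3), np.float64(283.6)) ([165.5, 166.5, 166.7, 166.3, 165.1], np.float64(261.9), np.float64(284.1))
90 ([164.9, 165.8, 166.0, 165.4, 164.0], np.float64(261.2), np.float64(283.6)) ([164.5, 165.5, 165.7, 165.3, 164.0], np.float64(261.8), np.float64(284.1))
can base ([182.0, 183.6, 184.0, 183.7, 182.4], np.float64(263.3), np.float64(284.1))
158 268 280
159 265 281
160 266 282
161 265 283
162 268 283
163 263 282
164 263 282
165 265 281
166 266 279
167 268 276
-8 [121, 120, 120, 122, 115, 114, 114, 111, 110, 99, 92, 101, 102, 84, 78, 93, 90, 74, 57, 52]
-4 [129, 131, 124, 117, 113, 115, 113, 115, 116, 99, 94, 100, 108, 111, 112, 110, 113, 101, 92, 106]
0 [119, 95, 88, 86, 87, 84, 84, 83, 85, 109, 116, 118, 119, 116, 118, 119, 118, 121, 119, 118]
4 [80, 79, 80, 82, 83, 61, 51, 51, 72, 64, 56, 70, 113, 121, 116, 118, 117, 119, 118, 120]
8 [75, 93, 123, 112, 102, 98, 104, 103, 94, 79, 72, 55, 54, 111, 125, 122, 122, 117, 116, 117]
```

The side camera puts the flange's lower edge at the rows predicted for z=80, so the lid is home: it had slid about 7 mm down in the grip when lifted. I'll release and check.

```bash
python3 -m inch '[[[0,0,-0.02],0,-1],[[0,0,0],0,-1],[[0,0,0],0,-1],[[0,0,0],0,-1],[[0,0,0],0,-1],[[0,0,0],0,-1],[[0,0,-0.5],-0.32,-1],[[0,0,-0.9],0,-1],[[0,0,-0.8],0,-1],[[0,0,0],0,-1]]'
python3 -m inch '[[[0.085,0.974,0],0,-1],[[0.085,0.974,0],0,-1],[[0.085,0.974,0],0,-1],[[0.085,0.974,0],0,-1],[[0.085,0.974,0],0,-1],[[0.085,0.974,0],0,-1],[[0.085,0.974,0],0,-1],[[0.085,0.974,0],0,-1],[[0,0,0],0,-1],[[0,0,0],0,-1]]'
python3 - <<'E'
from chk import *
p=eyes.read_camera("wrist");t=eyes.read_camera("top");q=eyes.read_camera("side");pickle.dump((p,t,q),open("r5.pkl","wb"))
a=np.linspace(0,2*np.pi,721)
fit.SH[0]=2;np.set_printoptions(suppress=True,precision=2)
print(fit.fit([t],"round","round",[446.6,200.6,0],[446,200,80,-.12]))
D=[pickle.load(open(f"s{k}.pkl","rb"))[0] for k in(1,2)]
print(fit.fit([p]+D,"square","oblong",[447,-270.6,-.1],[443.4,-269.8,90,-.09]))
E
bash st.sh
```

```text
t: 37.2
eef_pos: [443.6, 199.4, 236.2]
tcp_rot: [-3.139, -0.006, -0.09]
ft_force: [-0.1, -0.7, -1.5]
opening: 0.998
grip_force: 0.0
t: 38.45
eef_pos: [440.4, -269.7, 232.2]
tcp_rot: [-3.14, 0.002, -0.091]
ft_force: [-0.5, 0.7, 0.2]
opening: 1.004
grip_force: 0.0
(array([449.42, 213.57,  -0.25, 615.87, 206.33,  71.68,  -1.08]), np.float64(0.6063626199064104), 1)
(array([ 447.13, -270.81,   -0.11,  443.11, -269.73,   86.45,   -0.09]), np.float64(0.05925629660487175), 3)
[ 441.  -269.   233.1] [0.1 0.1 0.3] [0.06 0.04 0.01] [-3.141  0.    -0.089]
```

```bash
python3 -m inch '[[[0.037,0.01,0.8],0,-1],[[0,0,0.8],0,-1],[[0,0,0.4],0,-1],[[0,0,0.16],0,-1],[[0,0,0],0,-1],[[0,0,0],0,1],[[0,0,0],0,1],[[0,0,0],0,1],[[0,0,0],0,1],[[0,0,0],0,1]]'
python3 -m inch '[[[0,0,0],0,1],[[0,0,0],0,1],[[0,0,0],0,1],[[0,0,0],0,1],[[0,0,0],0,1],[[0,0,0],0,1],[[0,0,0],0,1],[[0,0,0],0,1],[[0,0,0],0,1],[[0,0,0],0,1]]'
python3 -m inch '[[[0,0,-0.1],0,1],[[0,0,-0.2],0,1],[[0,0,-0.3],0,1],[[0,0,-0.4],0,1],[[0,0,-0.5],0,1],[[0,0,-0.5],0,1],[[0,0,0],0,1],[[0,0,0],0,1],[[0,0,0],0,1],[[0,0,0],0,1]]'
```

```text
t: 39.85
eef_pos: [443.1, -271.1, 103.7]
tcp_rot: [3.141, -0.0, -0.09]
ft_force: [-0.1, 0.1, -0.7]
opening: 0.533
grip_force: 0.0
t: 41.1
eef_pos: [443.1, -271.0, 103.6]
tcp_rot: [3.142, 0.0, -0.09]
ft_force: [-0.6, 0.2, -1.1]
opening: 0.165
grip_force: 30.0
t: 42.35
eef_pos: [442.9, -270.9, 222.9]
tcp_rot: [-3.141, 0.001, -0.09]
ft_force: [-0.8, -0.5, -0.1]
opening: 0.168
grip_force: 30.0
```

```bash
cat >> chk.py <<'E'
def held(shape,tcp,off,roi=(60,262,150,400),sh=1.5,p=None):
    p=p or eyes.read_camera("wrist");fit.SH[0]=sh;r0,r1,c0,c1=roi;_,L=masks(p);M=L[r0:r1,c0:c1];o=np.array([c0,r0],np.float32);n=M.shape
    yaw=tcp[3]
    def f(v):
        A=np.zeros((n[0]*4,n[1]*4),np.float32);draw(A,hull(p,fit.outline(shape,*LID[shape]),v[0],v[1],yaw,[v[2],v[2]+9]),o)
        draw(A,hull(p,_rect(50,16),v[0],v[1],yaw,[v[2]+9,v[2]+39]),o)
        return np.abs(cv2.resize(A,n[::-1],interpolation=cv2.INTER_AREA)-M).mean()
    b=None;s=np.array([tcp[0],tcp[1],tcp[2]-off],float)
    for d in(6,-4,2):
        b=minimize(f,s,method="Nelder-Mead",options=dict(initial_simplex=s+np.vstack([np.zeros(3),np.eye(3)*d])));s=b.x
    dx=s-tcp[:3];c,sn=np.cos(yaw),np.sin(yaw)
    return "lid-TCP in tool x,-y,z: %.1f %.1f %.1f err %.4f"%(dx[0]*c+dx[1]*sn,-dx[0]*sn+dx[1]*c,dx[2],b.fun)
def _rect(w,l): return np.array([[w,l],[-w,l],[-w,-l],[w,-l]])/2
E
python3 - <<'E'
from chk import *
s=env.state();t=[*s["eef_pos"],s["tcp_rot"][2]];p=eyes.read_camera("wrist");pickle.dump(p,open("r6.pkl","wb"))
for sh in(1,2): print(held("oblong",t,14,sh=sh,p=p))
p2=pickle.load(open("r2.pkl","rb"))
for sh in(1,2): print("round before",held("round",[450.4,30.6,236.4,-.12],14,sh=sh,p=p2,roi=(140,262,185,370)))
E
python3 -m inch '[[[0,0,0],0.69,1],[[0.209,0.793,0],0,1],[[0.209,0.793,0],0,1],[[0.209,0.793,0],0,1],[[0,0,0],0,1],[[0,0,0],0,1],[[0,0,0],0,1],[[0,0,0.8],0,1],[[0,0,0.6],0,1],[[0,0,0.2],0,1]]'; bash st.sh
```

```text
lid-TCP in tool x,-y,z: -0.4 -0.5 -17.8 err 0.0739
lid-TCP in tool x,-y,z: 0.3 -0.5 -14.8 err 0.0738
round before lid-TCP in tool x,-y,z: -0.8 0.2 -28.2 err 0.0335
round before lid-TCP in tool x,-y,z: -0.0 0.2 -26.3 err 0.0335
t: 43.65
eef_pos: [458.6, -416.5, 126.2]
tcp_rot: [-3.14, 0.002, -0.15]
ft_force: [-0.8, 0.3, 0.2]
opening: 0.164
grip_force: 30.0
[ 458.6 -416.5  126.2] [-0.8  0.3  0.2] [-0.02  0.03  0.02] [-3.14e+00  2.00e-03 -1.50e-01]
```

```bash
python3 -m inch '[[[0,0.015,0.2],0,1],[[0,0,0.1],0,1],[[0,0,0.05],0,1],[[0,0,0],0,1],[[0,0,0],0,1],[[0,0,0.03],0,1],[[0,0,0.03],0,1],[[0,0,0],0,1],[[0,0,0],0,1],[[0,0,0],0,1]]'>/dev/null; bash st.sh
python3 -m inch '[[[0,0,0.02],0,1],[[0,0,0.02],0,1],[[0,0,0],0,1],[[0,0,0],0,1],[[0,0,0],0,1],[[0,0,0],0,1],[[0,0,0],0,1],[[0,0,0],0,1],[[0,0,0],0,1],[[0,0,0],0,1]]'>/dev/null; bash st.sh
```

```text
[ 458.7 -418.8  103.1] [ 0.9  0.1 -1.3] [ 0.04  0.04 -0.01] [ 3.141 -0.    -0.151]
[ 458.7 -418.7  100.7] [ 0.6 -0.5 -1.7] [ 0.    0.01 -0.05] [ 3.141 -0.    -0.151]
```

Entering freely. Continuing down.

```bash
python3 -m inch '[[[0,0,0.02],0,1],[[0,0,0.02],0,1],[[0,0,0.02],0,1],[[0,0,0.01],0,1],[[0,0,0],0,1],[[0,0,0],0,1],[[0,0,0],0,1],[[0,0,0],0,1],[[0,0,0],0,1],[[0,0,0],0,1]]'>/dev/null; bash st.sh
python3 -m inch '[[[0,0,0.02],0,1],[[0,0,0.01],0,1],[[0,0,0.01],0,1],[[0,0,0],0,1],[[0,0,0],0,1],[[0,0,0],0,1],[[0,0,0],0,1],[[0,0,0],0,1],[[0,0,0],0,1],[[0,0,0],0,1]]'>/dev/null; bash st.sh
```

```text
[ 458.7 -418.7   96.4] [ 0.4 -0.4 -1.5] [ 0.05 -0.05 -0.02] [ 3.142 -0.    -0.151]
[ 458.7 -418.7   94.1] [ 0.3 -0.  -1. ] [ 0.02 -0.04  0.04] [ 3.142 -0.    -0.151]
```

```bash
python3 -m inch '[[[0,0,0],0,-1],[[0,0,0],0,-1],[[0,0,0],0,-1],[[0,0,0],0,-1],[[0,0,0],0,-1],[[0,0,0],0,-1],[[0,0,-0.5],-0.83,-1],[[0,0,-0.9],-0.83,-1],[[0,0,-0.9],0,-1],[[0,0,0],0,-1]]' | grep -E "t:|eef"
python3 -m inch '[[[-0.067,-0.981,0],0,-1],[[-0.067,-0.981,0],0,-1],[[-0.067,-0.981,0],0,-1],[[-0.067,-0.981,0],0,-1],[[-0.067,-0.981,0],0,-1],[[-0.067,-0.981,0],0,-1],[[-0.067,-0.981,0],0,-1],[[-0.067,-0.981,0],0,-1],[[-0.067,-0.981,0],0,-1],[[-0.067,-0.981,0],0,-1]]' | grep -E "t:|eef"
python3 -m inch '[[[-0.067,-0.981,0],0,-1],[[-0.067,-0.981,0],0,-1],[[-0.067,-0.981,0],0,-1],[[0,0,0],0,-1],[[0,0,0],0,-1],[[0,0,0],0,-1],[[0,0,0],0,-1],[[0,0,0],0,-1],[[0,0,0],0,-1],[[0,0,0],0,-1]]' | grep -E "t:|eef|rot"
python3 - <<'E'
from chk import *
np.set_printoptions(suppress=True,precision=2)
p=eyes.read_camera("wrist");t=eyes.read_camera("top");q=eyes.read_camera("side");pickle.dump((p,t,q),open("r7.pkl","wb"))
cv2.imwrite("pics/r7.png",p["pixels"][:,:,::-1])
fit.SH[0]=2
D=[pickle.load(open(f"s{k}.pkl","rb"))[0] for k in(3,4)]
print("sq lid",fit.fit([p]+D,"pill","square",[412.5,343.5,.045],[410.3,346.8,90,-.005]))
for k in (1,2):
    fit.SH[0]=k
    print("sq can",fit.fit([t],"square",None,[447,-270.7,-.1],None))
    print("oblong closed",fit.fit([t],"oblong","oblong",[458.8,-417.7,-.15],[459,-418.5,80,-.15]))
def edge(q,x,y,z,nm,poly):
    h=hull(q,poly,x,y,poly_yaw,[z])
E
```

```text
t: 49.9
eef_pos: [459.7, -419.7, 236.3]
tcp_rot: [3.136, -0.005, -0.006]
t: 51.15
eef_pos: [421.2, 172.0, 231.3]
tcp_rot: [3.141, 0.001, -0.006]
t: 52.4
eef_pos: [410.9, 346.7, 232.0]
tcp_rot: [3.142, -0.0, -0.006]
sq lid (array([412.26, 343.38,   0.04, 409.72, 346.75,  86.44,  -0.  ]), np.float64(0.11444443464279175), 3)
sq can (array([ 446.29, -269.83,   -0.11]), np.float64(0.03531832993030548), 1)
oblong closed (array([ 457.31, -416.9 ,   -0.15,  460.15, -419.8 ,   75.77,   -0.16]), np.float64(0.18224933743476868), 1)
sq can (array([ 446.04, -269.78,   -0.1 ]), np.float64(0.035710886120796204), 1)
oblong closed (array([ 456.87, -416.37,   -0.14,  460.39, -419.38,   73.47,   -0.15]), np.float64(0.17742466926574707), 1)
```

```bash
python3 -m inch '[[[-0.01,0,0.8],0,-1],[[0,0,0.8],0,-1],[[0,0,0.4],0,-1],[[0,0,0.14],0,-1],[[0,0,0],0,-1],[[0,0,0],0,1],[[0,0,0],0,1],[[0,0,0],0,1],[[0,0,0],0,1],[[0,0,0],0,1]]' | grep -E "eef|ft|open"
python3 -m inch '[[[0,0,0],0,1],[[0,0,0],0,1],[[0,0,0],0,1],[[0,0,0],0,1],[[0,0,0],0,1],[[0,0,0],0,1],[[0,0,0],0,1],[[0,0,0],0,1],[[0,0,0],0,1],[[0,0,0],0,1]]' | grep -E "eef|ft|open|grip"
python3 -m inch '[[[0,0,-0.1],0,1],[[0,0,-0.2],0,1],[[0,0,-0.3],0,1],[[0,0,-0.4],0,1],[[0,0,-0.5],0,1],[[0,0,-0.5],0,1],[[0,0,0],0,1],[[0,0,0],0,1],[[0,0,0],0,1],[[0,0,0],0,1]]'
python3 - <<'E'
from chk import *
s=env.state();t=[*s["eef_pos"],s["tcp_rot"][2]];print(t)
p=eyes.read_camera("wrist");pickle.dump(p,open("r8.pkl","wb"))
for sh in(1,2): print(held("square",t,14,sh=sh,p=p,roi=(110,262,150,400)))
E
```

```text
eef_pos: [410.3, 346.8, 103.6]
ft_force: [-0.0, 0.6, -0.9]
opening: 0.531
eef_pos: [410.3, 346.7, 103.6]
ft_force: [0.4, -0.3, -0.2]
opening: 0.166
grip_force: 30.0
t: 56.3
eef_pos: [410.1, 346.6, 222.8]
tcp_rot: [3.141, 0.001, -0.006]
ft_force: [-0.6, -0.4, -1.7]
opening: 0.165
grip_force: 30.0
[np.float64(410.0935930557816), np.float64(346.6395180508333), np.float64(222.7788340874482), np.float64(-0.00585062000283787)]
lid-TCP in tool x,-y,z: -1.8 -0.5 -17.7 err 0.0406
lid-TCP in tool x,-y,z: -1.0 -0.5 -15.7 err 0.0405
```

```bash
python3 -m inch '[[[0.063,0.935,0],0,1],[[0.063,0.935,0],0,1],[[0.063,0.935,0],0,1],[[0.063,0.935,0],0,1],[[0.063,0.935,0],0,1],[[0.063,0.935,0],0,1],[[0.063,0.935,0],0,1],[[0.063,0.935,0],0,1],[[0.063,0.935,0],0,1],[[0.063,0.935,0],0,1]]' | grep eef
python3 -m inch '[[[0.063,0.935,0],0,1],[[0,0,0],0.565,1],[[0,0,0],0.565,1],[[0,0,0],0,1],[[0,0,0],0,1],[[0,0,0.8],0,1],[[0,0,0.6],0,1],[[0,0,0.2],0,1],[[0,0,0],0,1],[[0,0,0],0,1]]' >/dev/null; bash st.sh
```

```text
eef_pos: [444.6, -216.4, 223.5]
[ 448.9 -270.9  128.9] [ 0.2 -0.2 -1.2] [ 0.03  0.   -0.01] [ 3.14e+00 -2.00e-03 -1.04e-01]
```

```bash
python3 -m inch '[[[-0.012,0,0.25],0,1],[[0,0,0.1],0,1],[[0,0,0.05],0,1],[[0,0,0],0,1],[[0,0,0],0,1],[[0,0,0.03],0,1],[[0,0,0.03],0,1],[[0,0,0],0,1],[[0,0,0],0,1],[[0,0,0],0,1]]'>/dev/null; bash st.sh
python3 -m inch '[[[0,0,0.02],0,1],[[0,0,0.02],0,1],[[0,0,0],0,1],[[0,0,0],0,1],[[0,0,0],0,1],[[0,0,0],0,1],[[0,0,0],0,1],[[0,0,0],0,1],[[0,0,0],0,1],[[0,0,0],0,1]]'>/dev/null; bash st.sh
```

```text
[ 447.6 -270.5  100.1] [ 0.7  0.5 -2. ] [ 0.04 -0.06  0.04] [ 3.141 -0.    -0.104]
[ 447.6 -270.5   97.6] [-0.4  0.5 -2.9] [ 0.05  0.04 -0.01] [ 3.142 -0.    -0.104]
```

```bash
python3 -m inch '[[[0,0,0.02],0,1],[[0,0,0.02],0,1],[[0,0,0.015],0,1],[[0,0,0],0,1],[[0,0,0],0,1],[[0,0,0],0,1],[[0,0,0],0,-1],[[0,0,0],0,-1],[[0,0,0],0,-1],[[0,0,0],0,-1]]'; bash st.sh
python3 -m inch '[[[0,0,0],0,-1],[[0,0,0],0,-1],[[0,0,-0.5],-0.84,-1],[[0,0,-0.9],0,-1],[[0,0,-0.9],0,-1],[[0.043,-0.752,0],0,-1],[[0.043,-0.752,0],0,-1],[[0.043,-0.752,0],0,-1],[[0,0,0],0,-1],[[0,0,0],0,-1]]' | grep -E "t:|eef|rot"
python3 - <<'E'
from chk import *
np.set_printoptions(suppress=True,precision=2)
p=eyes.read_camera("wrist");q=eyes.read_camera("side");pickle.dump((p,q),open("r9.pkl","wb"))
fit.SH[0]=2
print("pill lid",fit.fit([p],None,"pill",None,[459.5,-135.5,28,-.031]))
E
```

```text
t: 62.6
eef_pos: [447.6, -270.5, 94.4]
tcp_rot: [3.141, -0.0, -0.104]
ft_force: [0.1, -0.0, 0.6]
opening: 0.532
grip_force: 0.0
[ 447.6 -270.5   94.4] [ 0.1 -0.   0.6] [ 0.04  0.   -0.03] [ 3.141 -0.    -0.104]
t: 63.85
eef_pos: [459.6, -135.7, 232.4]
tcp_rot: [3.141, -0.0, -0.031]
pill lid (array([ 458.73, -135.86,   19.41,   -0.03]), np.float64(0.00868458766490221), 1)
```

```bash
python3 -m inch '[[[0,0,0.9],0,-1],[[0,0,0.9],0,-1],[[0,0,0.8],0,-1],[[0,0,0.4],0,-1],[[0,0,0.16],0,-1],[[0,0,0],0,-1],[[0,0,0],0,1],[[0,0,0],0,1],[[0,0,0],0,1],[[0,0,0],0,1]]' | grep -E "eef|ft|open"
python3 -m inch '[[[0,0,0],0,1],[[0,0,0],0,1],[[0,0,0],0,1],[[0,0,0],0,1],[[0,0,0],0,1],[[0,0,0],0,1],[[0,0,0],0,1],[[0,0,0],0,1],[[0,0,0],0,1],[[0,0,0],0,1]]' | grep -E "eef|ft|open|grip"
python3 -m inch '[[[0,0,-0.2],0,1],[[0,0,-0.4],0,1],[[0,0,-0.6],0,1],[[0,0,-0.7],0,1],[[0,0,-0.7],0,1],[[0,0,-0.6],0,1],[[0,0,0],0,1],[[0,0,0],0,1],[[0,0,0],0,1],[[0,0,0],0,1]]'
python3 - <<'E'
from chk import *
np.set_printoptions(suppress=True,precision=2)
s=env.state();t=[*s["eef_pos"],s["tcp_rot"][2]];print(t)
p=eyes.read_camera("wrist");pickle.dump(p,open("r10.pkl","wb"))
for sh in(1,2): print(held("pill",t,14,sh=sh,p=p))
c=eyes.read_camera("top");pickle.dump(c,open("t10.pkl","wb"))
fit.SH[0]=1;print("pill can top",fit.fit([c],"pill",None,[412.3,343.4,.04],None))
E
```

```text
eef_pos: [459.6, -135.5, 43.0]
ft_force: [-0.1, -0.8, 0.1]
opening: 0.638
eef_pos: [459.5, -135.5, 42.7]
ft_force: [0.5, -0.2, -0.8]
opening: 0.17
grip_force: 30.0
t: 67.7
eef_pos: [459.3, -135.3, 233.9]
tcp_rot: [-3.141, 0.002, -0.031]
ft_force: [-0.4, -0.1, -1.8]
opening: 0.17
grip_force: 30.0
[np.float64(459.2652879490394), np.float64(-135.34260464632743), np.float64(233.91820063651798), np.float64(-0.031103264577316825)]
lid-TCP in tool x,-y,z: -0.3 -0.5 -19.3 err 0.0600
lid-TCP in tool x,-y,z: 0.3 -0.5 -16.1 err 0.0600
pill can top (array([372.75, 385.94,  -0.52]), np.float64(0.38480204343795776), 1)
```

```bash
python3 -m inch '[[[-0.129,-0.994,0],0,1],[[-0.129,-0.994,0],0,1],[[-0.129,-0.994,0],0,1],[[-0.129,-0.994,0],0,1],[[-0.129,-0.994,0],0,1],[[0,0,0],0,1],[[0,0,0],0,1],[[0,0,0],0,1],[[0,0,0],0,1],[[0,0,0],0,1]]' | grep eef
python3 - <<'E'
from chk import *
p=eyes.read_camera("wrist");t=eyes.read_camera("top");pickle.dump((p,t),open("r11.pkl","wb"))
h=hull(p,fit.outline("pill",130,54),412.3,343.4,.042,[0,80]);print(h.min(0),h.max(0))
r0,c0=(h.min(0)[::-1]-10).astype(int);r1,c1=(h.max(0)[::-1]+10).astype(int)
roi=(max(r0,0),min(r1,285),max(c0,0),c1);print(roi)
for sh in(0,1.5): print("pill can",fitpart(p,"can","pill",[412.3,343.4,.042],0,roi,sh,yawfree=True))
for k in(1,):
    h=hull(t,fit.outline("pill",130,54),412.3,343.4,.042,[0,80]);a=(h.min(0)-4).astype(int);b=(h.max(0)+4).astype(int)
    print("top",fitpart(t,"can","pill",[412.3,343.4,.042],0,(a[1],b[1],a[0],b[0]),1,yawfree=True))
g=cv2.resize(p["pixels"][:300,:,::-1],(800,428));cv2.imwrite("pics/r11.png",g)
E
```

```text
eef_pos: [430.3, 163.1, 234.7]
[ 64.27346 147.99754] [159.53554 277.09326]
(np.int64(137), 285, np.int64(54), np.int64(169))
pill can (array([4.1228e+02, 3.4265e+02, 3.0000e-02]), np.float64(0.0551))
pill can (array([4.1202e+02, 3.4324e+02, 5.0000e-02]), np.float64(0.0515))
top (array([ 4.1332e+02,  3.3954e+02, -1.1000e-01]), np.float64(0.2923))
```

View pics/r11.png

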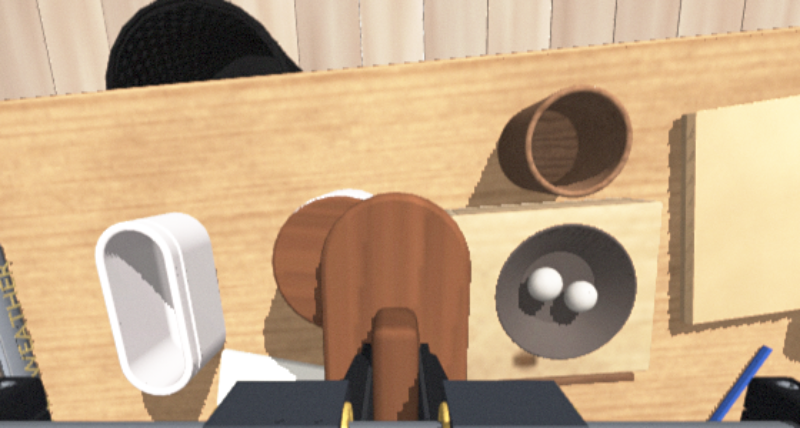

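The view shows the open pill canister at (300,160) on its fitted pose, and the round lid seated flat behind the held lid. I'll move over it and lower.

```bash
python3 -m inch '[[[-0.13,-0.994,0],0,1],[[-0.13,-0.994,0],0,1],[[-0.13,-0.994,0],0,1],[[0,0,0],-0.84,1],[[0,0,0],0,1],[[0,0,0],0,1],[[0,0,0.8],0,1],[[0,0,0.6],0,1],[[0,0,0.3],0,1],[[0,0,0],0,1]]' >/dev/null; bash st.sh
```

```text
[412.3 342.5 131.9] [-0.7 -0.5 -1. ] [ 0.06  0.04 -0.  ] [3.14e+00 2.00e-03 4.00e-02]
```

```bash
python3 -m inch '[[[0,-0.01,0.25],0,1],[[0,0,0.1],0,1],[[0,0,0.05],0,1],[[0,0,0],0,1],[[0,0,0],0,1],[[0,0,0.03],0,1],[[0,0,0.03],0,1],[[0,0,0],0,1],[[0,0,0],0,1],[[0,0,0],0,1]]'>/dev/null; bash st.sh
python3 -m inch '[[[0,0,0.03],0,1],[[0,0,0.02],0,1],[[0,0,0],0,1],[[0,0,0],0,1],[[0,0,0],0,1],[[0,0,0],0,1],[[0,0,0],0,1],[[0,0,0],0,1],[[0,0,0],0,1],[[0,0,0],0,1]]'>/dev/null; bash st.sh
```

```text
[412.3 344.  105.1] [ 1.3 -0.4 -1.8] [-0.03  0.02 -0.01] [ 3.142 -0.     0.042]
[412.2 344.  102.1] [-0.8 -0.6 -1.2] [0.05 0.01 0.  ] [ 3.141 -0.     0.042]
```

```bash
python3 -m inch '[[[0,0,0.03],0,1],[[0,0,0.03],0,1],[[0,0,0.03],0,1],[[0,0,0.02],0,1],[[0,0,0],0,1],[[0,0,0],0,1],[[0,0,0],0,1],[[0,0,0],0,1],[[0,0,0],0,1],[[0,0,0],0,1]]'>/dev/null; bash st.sh
python3 -m inch '[[[0,0,0],0,-1],[[0,0,0],0,-1],[[0,0,0],0,-1],[[0,0,0],0,-1],[[0,0,0],0,-1],[[0,0,0],0,-1],[[0,0,-0.5],0,-1],[[0,0,-0.9],0,-1],[[0,0,-0.9],0,-1],[[0,0,-0.8],0,-1]]' | grep -E "t:|eef"
python3 -m inch '[[[0,0.9,-0.3],0,-1],[[0,0.9,-0.3],0,-1],[[0,0.9,0],0,-1],[[0,0.9,0],0,-1],[[0,0.9,0],0,-1],[[0,0.9,0],0,-1],[[0,0.9,0],0,-1],[[0,0,0],0,-1],[[0,0,0],0,-1],[[0,0,0],0,-1]]' | grep -E "t:|eef"
python3 - <<'E'
from chk import *
np.set_printoptions(suppress=True,precision=2)
p=eyes.read_camera("wrist");t=eyes.read_camera("top");q=eyes.read_camera("side");pickle.dump((p,t,q),open("end.pkl","wb"))
fit.SH[0]=2
for sh,l in(("pill",[412.3,343.5,80,.042]),("round",[444,199.5,80,-.1]),("square",[447,-270.6,80,-.1]),("oblong",[459,-418,80,-.15])):
    print(sh,[(n,f[0],round(f[1],3)) for n,f in (("t",fit.fit([t],None,sh,None,l)),("w",fit.fit([p],None,sh,None,l))) if f[2]])
# side-view lower edges: observed vs predicted for z=80 / 90
a=np.linspace(0,1,200)
P=dict(pill=(412.3,343.5,.042),round=(444,199.4,-.1),square=(447,-270.6,-.104),oblong=(458.8,-418.6,-.151))
crops=[]
for sh,v in P.items():
    h=hull(q,fit.outline(sh,*LID[sh]),*v,[84]);a0=(h.min(0)-14).astype(int);b0=(h.max(0)+14).astype(int)
    g=q["pixels"][a0[1]:b0[1],a0[0]:b0[0],::-1];k=390/max(g.shape[:2]);g=cv2.resize(g,None,fx=k,fy=k,interpolation=3)
    o=np.zeros((300,400,3),np.uint8);g=g[:300,:400];o[:g.shape[0],:g.shape[1]]=g
    for z,col in((80,(0,255,0)),(90,(0,0,255))):
        fit.SH[0]=0;hh=hull(q,fit.outline(sh,*LID[sh]),*v,[z])
        cv2.polylines(o,[np.round((hh-a0+.5)*k).astype(np.int32)],True,col,1)
    crops.append(o)
cv2.imwrite("pics/end.png",np.vstack([np.hstack(crops[:2]),np.hstack(crops[2:])]))
E
```

```text
[412.3 344.   95.5] [ 0.4 -0.8 -2.3] [-0.01  0.03  0.02] [ 3.142 -0.     0.042]
t: 75.4
eef_pos: [412.1, 343.9, 283.6]
tcp_rot: [-3.141, -0.001, 0.042]
t: 76.65
eef_pos: [428.1, -32.6, 317.5]
tcp_rot: [-3.142, 0.0, 0.044]
pill [('t', array([  35901.27,   52322.45, -170702.24,     -59.86]), np.float64(0.027))]
round [('t', array([  24876.83,   19520.29, -106635.46,    1411.13]), np.float64(0.018)), ('w', array([441.48, 208.23,  64.82,   0.12]), np.float64(0.019))]
square [('t', array([  52800.53,  -31307.93, -237461.08,    -166.58]), np.float64(0.043)), ('w', array([ 445.65, -282.5 ,   62.12,   -0.11]), np.float64(0.038))]
oblong [('t', array([  2471.35,  -2985.73, -10820.54,     -7.39]), np.float64(0.049))]
```

View pics/end.png

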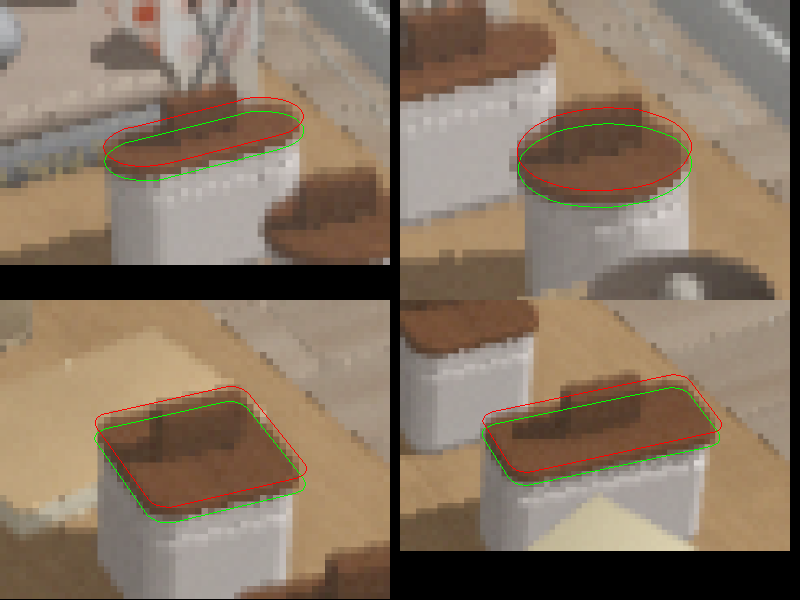

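All four flanges sit level on their own canisters, on the green z=80 outline rather than the red z=90 one, and the robot is clear. Handing in.

```bash
python3 -c "
from cell import env
print(env.job_done())"
```

```text
the job is handed in; nothing more can be done
None
```

The job is handed in at about 77 s of the 136 s limit: all four lids are on their own canisters and sit at the fully-home height in the side camera view, with the robot clear; the hand-in returned no verdict.

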